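# Demould a cast specimen mount and load it into the microscope

## Task

Swing the keeper fully aside and lift the white casting out of its mould. Lower it into the bayonet socket on the microscope's stage, lugs down through the gaps until it sits on the bottom, turn it clockwise (seen from above) to its stop so that it is locked, and only then push the stage by its post all the way in under the microscope head. Leave the keeper aside, and do not disturb the wash bottle, the spectacles or the plain cast block.

Things in the scene. Friction and masses are not known exactly. Their poses are not given: they have to be found in the camera images.
- mould: Fixed open dark steel mould, a block 150 (x) by 110 (y) by 28 mm high; origin at the centre of its underside, on the table; z up. Its cavity, 22 mm deep over a 6 mm floor, is centred on the origin: a well 74 mm across with a pocket for the casting's lugs along x (98 mm end to end, 21 mm wide). The keeper is mounted on its +x end.
- keeper (a joint): Angle (rad) of the keeper, a steel bar turning about a vertical pivot on the mould. 0 to 0.2 at the start: its short arm lies over the casting's edge and holds it in. Grows anticlockwise seen from above: at value a its long arm points along the mould's x axis turned by a towards its y axis. Clear of the casting above 0.8; fully aside 1.6. Stays where left; about 1.5 N at the pin moves it.
- keeper_pivot (a point): Point on the keeper's vertical pivot axis, 42 mm above the table, 62 mm from the mould's centre along its x axis. The keeper bar is 14 mm wide, 30 to 38 mm above the table; its short arm reaches 36 mm from the pivot.
- keeper_pin (a point): Half-way up the keeper's black upright pin (14 mm diameter, 40 mm tall, top 78 mm above the table), at the end of the long arm, 48 mm from the pivot. The bar's top below it lies 38 mm above the table.
- casting_mid (a point): Centre of the loose white casting, half-way up its 52 mm height, z up. A disc (68 mm diameter, 22 high) with two lugs at its foot along x and -x (92 mm over both, 16 wide, 8 high) and on top an upright gripping rib, 40 mm long along x, 16 thick along y, 30 tall. Same after a half turn. About 0.18 kg. It starts in the mould, lugs in the pocket, its underside 6 mm above the table.
- socket (a point): Centre of the floor of the aluminium bayonet socket on the stage, 34 mm above the table, z up. Socket 110 mm across, 17 high. Its rim opening, 74 mm across, has gaps 22 mm wide along x and -x for the lugs. The casting goes down to the floor (casting_mid 26 mm above it), then turns clockwise seen from above, lugs under the rim, to a stop 80 degrees from the gaps; the other way is blocked.
- stage (a joint): Travel (m) of the stage, a black plate 116 by 200 mm that carries socket and post and slides along the -y axis of socket: 0 fully out, 0 to 0.02 at the start, 0.130 fully in at its end stop. Stays where left; about 5 N moves it.
- microscope: Fixed white microscope; origin on the table under the socket's centre at stage travel 0, axes parallel to the socket's. Its base is 150 mm wide (x). Its head overhangs from 100 mm on the -y side outwards, 100 mm wide, 130 to 190 mm above the table, a black objective 135 mm out reaching down to 104 mm; the column and eyepieces farther out rise to 330 mm.
- stage_post (a point): On the axis of the stage's upright steel post (16 mm diameter, top 84 mm above the table), 66 mm above the table. The post stands on the stage 120 mm from the socket's centre, on the socket's +y side; the stage plate's top is 34 mm above the table.
- bottle_mid (a point): Bystander: white wash bottle, 68 mm diameter, 195 mm tall with its spout; point on its axis 80 mm up.
- spectacles_mid (a point): Bystander: black spectacles with folded arms, standing on their rims, 30 by 126 mm and 52 mm high; their centre.
- block_mid (a point): Bystander: plain white cast block, 75 by 45 by 24 mm, without lugs or rib; its centre.
There are look-alikes about, which are no part of the job. What is shaped like the part that bears casting_mid but yellow is not meant.

How it is judged:
On the way, in this order (a step that is already met when the one before it is completed fails the run):
1. the keeper is swung aside (more than 1.0 rad) (value of joint keeper above 1 rad), for 0.1 s.
2. the casting is lifted clear out of the mould (z of casting_mid in the frame of mould above 0.06 m), for 0.1 s.
3. the casting sits on the bottom of the bayonet socket (z of casting_mid in the frame of socket below 0.0295 m and horizontal distance between casting_mid and socket below 0.006 m and angle between casting_mid's own z axis and vertical below 0.1 rad), for 0.1 s.
4. the casting is turned at least 65 degrees from the gaps while seated, the stage not yet in (all of step 3 and angle between the x axis of casting_mid and the x axis of socket, either way round above 1.13 rad and value of joint stage below 0.1 m), for 0.1 s.
5. the stage is pushed in with the casting locked (all of step 3 and angle between the x axis of casting_mid and the x axis of socket, either way round above 1.13 rad and value of joint stage above 0.122 m), for 0.2 s.
At the end, for the whole second after the job is handed in: The casting is at rest on the bottom of the socket (within 3.5 mm of fully down, within 6 mm of centre, upright), turned at least 65 degrees from the gaps; the stage is in to more than 122 mm of its 130 mm; the keeper is aside by more than 1.0 rad (all of step 5 and value of joint keeper above 1 rad and linear speed of casting below 0.02 m/s); the robot touches nothing.
It fails at once if a bystander (bottle, spectacles, block) is shifted by more than 30 mm (distance of any of bottle_mid, spectacles_mid, block_mid from where it was at the start of the episode above 0.03 m).
It also fails if it takes over 64 s, if anything falls off the work surface, if the arm or the gripper's body presses on something with over 40 N, if the wrist force passes 120 N, or if a joint passes its speed limit or range.

## Robot

A 7-joint arm with a two-finger parallel gripper is mounted at the origin on the work surface. World frame = base frame: x ahead of the robot, y to its left, z up, the work surface at z = 0. Lengths are in m, angles in rad, forces in N, time in s.
With the tool pointing down it reaches from about 0.35 to 0.9 m from the base axis. Payload 19.9 kg.
Tool frame: the origin (TCP) lies on the mounting face of the last link; the fingertips stand 173 mm ahead of it and the grasp point (between the pads) lies 155 mm ahead of it; x points along the fingers, z is the direction in which the jaws open and shut, and the axes are right-handed (so a half turn about x gives the same grasp; the last joint's range is limited). The gripper opens to 85 mm and grips with 20 to 120 N. Pads are 22 mm wide; open, the fingers measure 114 mm over their backs; the gripper's body (76 mm by 85 mm) begins 54 mm behind the grasp point. The pads swing forward as they close: fully open they stand 13 mm farther back than shut.
Start: joints at [1.179, 0.417, -0.01, 1.614, 0.005, 1.111, -0.053], TCP at [0.214, -0.587, 0.405] pointing down, gripper open.
Joint ranges: [-2.81, 2.81], [-0.39, 2.02], [-1.27, 1.25], [0.06, 2.57], [-1.19, 4.33], [0.19, 2], [-2.82, 2.82]. Speed limits (rad/s): [1.89, 1.89, 2.39, 2.39, 3.01, 3.01, 3.01].

## Interface

Orientations are given as a unit quaternion [w, x, y, z].
In Python, from plant import monitor, eyes, r gives the robot as it stands.
- The arm moves only by the shell command python3 -m crank 'ROWS' [OPENING] [FORCE]. ROWS is a JSON object of lists of equal length, an entry for each row: "delta_pos": the shift along the tool's x, y, z each as a share of 120 mm, from -1 to 1, a list of three; "angular": the turn, a rotation vector about the tool's x, y, z each as a share of 5 degrees, from -1 to 1, a list of three. A call has exactly 8 rows; each row shifts and turns the pose as measured when the row begins, along the tool's axes as they then stand; what a row does not reach is not made up. A row lasts 1/10 s, in which the tool goes at most 50 mm and 8.59 degrees, less where a joint would pass 70% of its speed; a pose out of reach is approached as far as the arm can. A call with a number of a shift or a turn outside -1 to 1 is refused whole. A call with a gripper value outside its range is refused whole. OPENING is the gripper's target within -1 to 1 (fully open at 1, half-way at 0, shut at -1), set as the call begins (- or left out, the last holds). The fingers move at their own pace and stop on an object; FORCE is the grip in N (left out, the last holds). Time passes only in rows, so rows that do not move let the fingers close, or fill a call up. It gives the time, the measured TCP pose, the force and the opening at its end, in the units of the state.
- monitor.observe(): the state, without advancing time (a new reading comes with each control period).
- eyes.camera(name): name is "side" or "top" or "wrist"; returns (picture, depth): 480x640x3 uint8, red, green, blue; 480x640 float32, m along the optical axis (not along the pixel's ray), 0 where there is no reading.
- eyes.camera_model(name): a dict with "mtx" (3x3 intrinsics, pixels), "R" (3x3) and "t" (3): a world point X has camera coordinates R X + t. Camera axes: x right, y down, z forward; pixel columns grow to the right and rows downward; lengths in m; the calibration is good to about 2 mm. A picture is of the moment at which its call begins: read the wrist's pose just before it. camera_model takes no time and is no camera call; for the wrist camera it gives the pose at the moment of the call.
- r.hand_in(): hands the job in, once; it reports no verdict.
The state is a dict: "time_s": time; "joint_pos": joint angles; "dq": joint speeds; "tau": joint torques, N m; "tool_pos": TCP position; "tool_rot": TCP orientation; "force": force on the tool from outside, world axes, zero at the start; "moment": the same for the moment, N m; "opening": finger opening in m.
Only numpy, scipy, OpenCV 4.12 (cv2) and the standard library are available. Lean on these libraries where they do the work, as an engineer would, in place of code of your own. Each camera call takes 0.05 s, during which the arm holds its last target.

## Working session

There is one attempt and no reset: what is moved stays moved. The work goes in short steps, Python scripts to look and compute and a shell command to move; the robot and the scene stay as the last step left them, time stands still between calls to the robot, and variables do not carry over. Pictures are saved under pics/ and viewed, and the job is handed in when it is done.

```bash
ls; mkdir -p pics; python3 - <<'E'
from plant import monitor, eyes, r
import cv2,numpy as np
s=monitor.observe(); print(s)
for n in ("side","top"):
    p,d=eyes.camera(n); cv2.imwrite(f"pics/{n}0.png",p[:,:,::-1]); np.savez(f"{n}0.npz",p=p,d=d,**eyes.camera_model(n)); print(n,eyes.camera_model(n))
E
```

```text
pics
{'time_s': 0.0, 'joint_pos': array([ 1.17951371,  0.41793821, -0.01029142,  1.61418378,  0.00472103,
        1.11073589, -0.05299542]), 'dq': array([-5.80923230e-04, -1.36497058e-04, -6.75727533e-04,  4.28535919e-05,
       -2.44837259e-03, -1.74917465e-03,  1.96211180e-04]), 'tau': array([-5.37859087e-04, -8.64455509e+01,  6.78539984e-01, -4.34879994e+01,
        1.90831750e-02,  7.52377091e-03, -3.72316492e-05]), 'tool_pos': array([ 0.21412914, -0.58701716,  0.4040785 ]), 'tool_rot': array([ 0.57899367,  0.40558574,  0.57975738, -0.40515172]), 'force': array([ 0.32394045, -0.07573766,  0.68613639]), 'moment': array([-0.00468142,  0.02190848,  0.0260142 ]), 'opening': 0.0851890321686254}
side {'mtx': array([[447.91104985,   0.        , 323.98392902],
       [  0.        , 447.91104985, 235.05400283],
       [  0.        ,   0.        ,   1.        ]]), 'R': array([[-0.71684535, -0.69700526,  0.01778794],
       [-0.53452656,  0.53300313, -0.65588796],
       [ 0.44767633, -0.47967837, -0.75464864]]), 't': array([0.49295534, 0.28405904, 0.75156366])}
top {'mtx': array([[473.08246315,   0.        , 317.14778046],
       [  0.        , 473.08246315, 236.09219843],
       [  0.        ,   0.        ,   1.        ]]), 'R': array([[ 0.02836106, -0.99959674,  0.00141372],
       [-0.9879066 , -0.028245  , -0.15245577],
       [ 0.15243422,  0.00292719, -0.98830928]]), 't': array([0.10428659, 0.53877397, 0.97466411])}
```

View pics/top0.png

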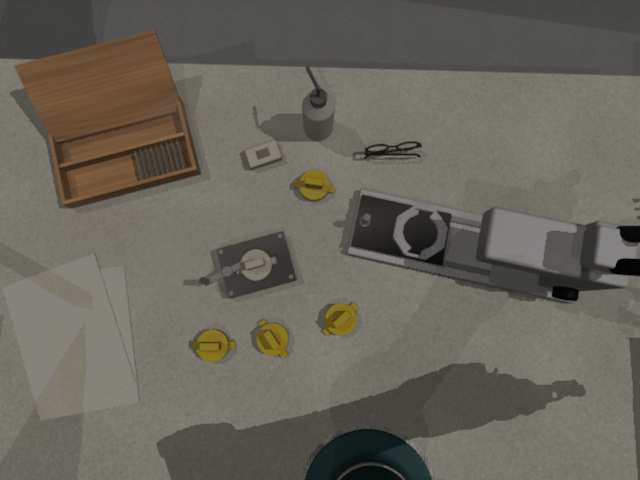

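View pics/side0.png

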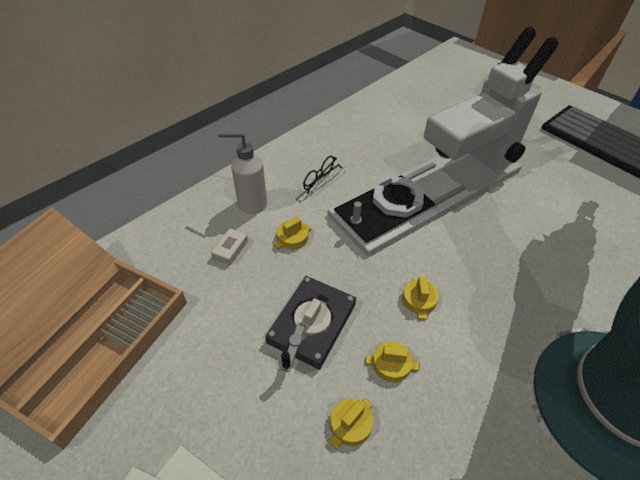

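White casting candidates in the top view: the white ribbed disc in the mould at (257,264), chosen. The yellow look-alikes are at (314,186), (340,320), (271,338) and (211,346), and the plain white block is at (262,155). Next, close crops to check.

```bash
cat > h.py <<'E'
import numpy as np,cv2
def load(n): return np.load(n+".npz")
def world(z,uv,zw=None):
    u,v=uv; K=z['mtx'];R=z['R'];t=z['t']
    ray=np.linalg.inv(K)@np.array([u,v,1.])
    if zw is None:
        d=z['d'][int(round(v)),int(round(u))]; return R.T@(ray*d-t)
    dr=R.T@ray; c=-R.T@t; return c+dr*(zw-c[2])/dr[2]
def cloud(z):
    K=z['mtx'];d=z['d'];v,u=np.mgrid[:480,:640]
    X=np.stack([(u-K[0,2])/K[0,0]*d,(v-K[1,2])/K[1,1]*d,d],-1)
    W=(X-z['t'])@z['R']; W[d<=0]=np.nan; return W
def proj(z,P):
    P=np.atleast_2d(P); c=P@z['R'].T+z['t']; q=c@z['mtx'].T; return q[:,:2]/q[:,2:]
E
python3 - <<'E'
from h import *
z=load("top0"); p=z['p'][:,:,::-1]
a=cv2.resize(p[220:310,180:310],None,fx=5.5,fy=5.5,interpolation=cv2.INTER_CUBIC); cv2.imwrite("pics/c1.png",cv2.convertScaleAbs(a,alpha=1.5))
a=cv2.resize(p[180:310,335:465],None,fx=4.6,fy=4.6,interpolation=cv2.INTER_CUBIC); cv2.imwrite("pics/c2.png",cv2.convertScaleAbs(a,alpha=1.5))
W=cloud(z)
for n,(u,v) in dict(cast=(257,264),pin=(205,281),post=(365,218),sock=(420,232)).items(): print(n,W[v,u].round(4), W[v-8:v+9:4,u-8:u+9:4,2].round(3).tolist())
E
```

```text
cast [0.4704 0.2437 0.0577] [[0.024, 0.028, 0.027, 0.025, 0.027], [0.029, 0.059, 0.056, 0.06, 0.026], [0.058, 0.059, 0.058, 0.057, 0.031], [0.058, 0.051, 0.028, 0.027, 0.03], [0.027, 0.029, 0.028, 0.026, 0.027]]
pin [0.4309 0.3456 0.0769] [[-0.001, -0.0, -0.003, -0.002, 0.002], [-0.0, 0.0, -0.001, 0.039, 0.04], [-0.002, 0.078, 0.077, 0.044, 0.039], [-0.001, -0.001, 0.035, 0.005, 0.001], [-0.001, 0.0, -0.002, -0.0, 0.001]]
post [0.5696 0.0216 0.0843] [[0.019, 0.033, 0.032, 0.032, 0.034], [0.021, 0.031, 0.086, 0.035, 0.036], [0.034, 0.042, 0.084, 0.082, 0.036], [0.032, 0.04, 0.068, 0.039, 0.032], [0.032, 0.03, 0.04, 0.036, 0.032]]
sock [ 0.5523 -0.1032  0.0325] [[0.037, 0.034, 0.035, 0.03, 0.031], [0.032, 0.032, 0.035, 0.03, 0.036], [0.033, 0.032, 0.033, 0.034, 0.033], [0.034, 0.037, 0.037, 0.031, 0.035], [0.035, 0.032, 0.036, 0.035, 0.034]]
```

```bash
python3 - <<'E'
from h import *
z=load("side0"); p=z['p'][:,:,::-1]
a=cv2.resize(p[265:380,250:370],None,fx=5.2,fy=5.2,interpolation=cv2.INTER_CUBIC); cv2.imwrite("pics/c3.png",cv2.convertScaleAbs(a,alpha=1.3))
E
```

```text
(no output)
```

View pics/c1.png

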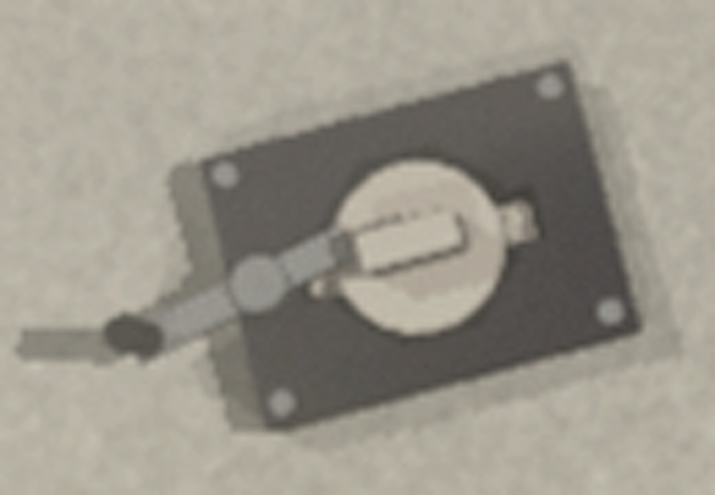

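View pics/c2.png

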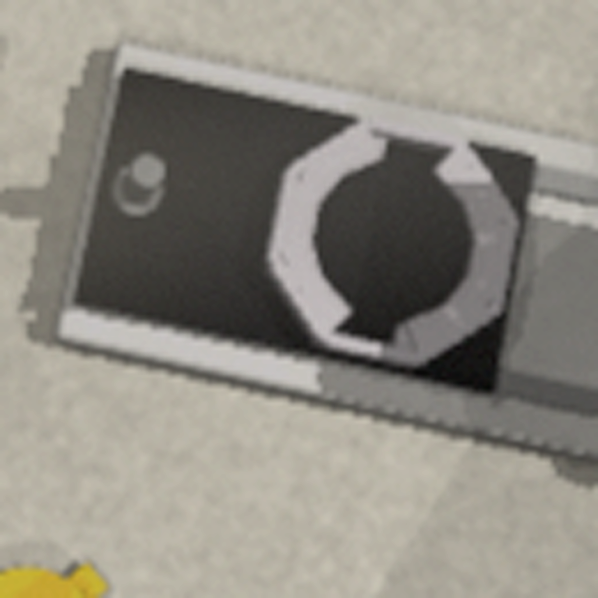

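View pics/c3.png

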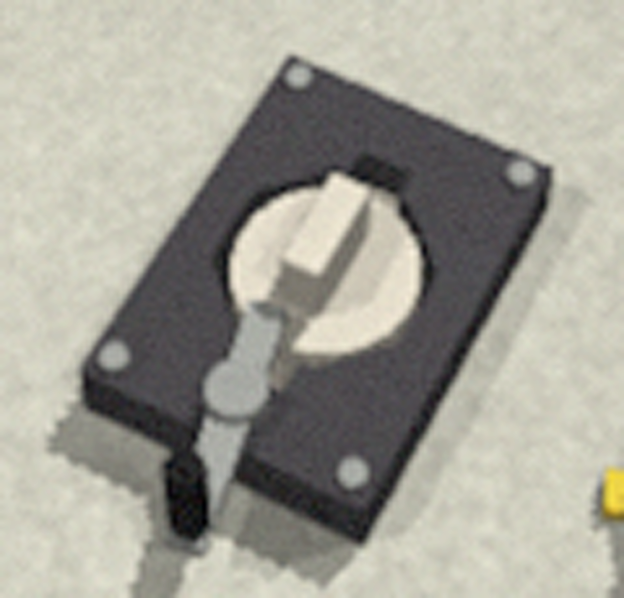

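The crops confirm it: the white ribbed disc sits in the mould with the keeper's short arm over its edge. Next I fit the poses.

```bash
cat >> h.py <<'E'
def rect(z,zw,x0,x1,y0,y1,s=1000.):
    # rectified plan view at height zw, pixel (col,row)=( (y1-y)*s, (x1-x)*s )
    dst=np.float32([[0,0],[(y1-y0)*s,0],[(y1-y0)*s,(x1-x0)*s],[0,(x1-x0)*s]])
    w=np.array([[x1,y1,zw],[x1,y0,zw],[x0,y0,zw],[x0,y1,zw]])
    H=cv2.getPerspectiveTransform(np.float32(proj(z,w)),dst)
    sz=(int((y1-y0)*s),int((x1-x0)*s))
    return cv2.warpPerspective(np.ascontiguousarray(z['p'][:,:,::-1]),H,sz,flags=cv2.INTER_CUBIC)
E
python3 - <<'E'
from h import *
for n in ("top0","side0"):
    z=load(n); b=(0.37,0.57,0.15,0.35)
    im=rect(z,.028,*b); im=cv2.resize(im,None,fx=3,fy=3,interpolation=cv2.INTER_CUBIC); 
    cv2.imwrite(f"pics/m_{n}.png",cv2.convertScaleAbs(im,alpha=1.4))
    im=rect(z,.051,.45,.65,-.2,0.0+.05); cv2.imwrite(f"pics/s_{n}.png",cv2.convertScaleAbs(cv2.resize(im,None,fx=3,fy=3),alpha=1.4))
    im=rect(z,.058,*b); cv2.imwrite(f"pics/r_{n}.png",cv2.convertScaleAbs(cv2.resize(im,None,fx=3,fy=3),alpha=1.3))
    W=cloud(z); print("cam",-z['R'].T@z['t'])
    x=W.reshape(-1,3)
    def box(c,rad,lo,hi):
        m=(np.hypot(x[:,0]-c[0],x[:,1]-c[1])<rad)&(x[:,2]>lo)&(x[:,2]<hi); return x[m]
    q=box((.4309,.3456),.02,.071,.085);print("pin top",len(q),q.mean(0).round(4))
    q=box((.5696,.0216),.02,.077,.092);print("post top",len(q),q.mean(0).round(4))
    q=box((.47,.2437),.035,.052,.064);print("rib top",len(q),q.mean(0).round(4),cv2.minAreaRect(np.float32(q[:,:2]*1000)))
    q=box((.55,-.1),.07,.046,.057);(c,rr)=cv2.minEnclosingCircle(np.float32(q[:,:2]*1000));print("rim",len(q),q.mean(0).round(4),c,rr)
E
python3 -c "
import cv2,numpy as np
print(1)
a=[cv2.imread(f'pics/m_{n}.png') for n in('top0','side0')]
cv2.imwrite('pics/mm.png',cv2.resize(np.hstack(a),(800,400)))
a=[cv2.imread(f'pics/s_{n}.png') for n in('top0','side0')]
cv2.imwrite('pics/ss.png',cv2.resize(np.hstack(a),(800,320)))"
```

```text
cam [0.38072852 0.11660918 1.04526136]
pin top 40 [0.4309 0.3508 0.0771]
post top 48 [0.5713 0.0181 0.0834]
rib top 148 [0.4712 0.2497 0.0578] ((471.5564270019531, 250.29307556152344), (16.38348960876465, 39.89652633666992), 17.780609130859375)
rim 1082 [ 0.5486 -0.1005  0.0505] (548.8624267578125, -99.93478393554688) 58.917293548583984
cam [0.16875259 0.55269694 0.74470874]
pin top 60 [0.4316 0.3559 0.0762]
post top 43 [0.5717 0.0232 0.0816]
rib top 189 [0.4713 0.2557 0.0563] ((472.364501953125, 254.8528289794922), (16.466360092163086, 40.97106170654297), 18.21696662902832)
rim 728 [ 0.5489 -0.0939  0.0486] (550.3510131835938, -95.43023681640625) 58.95967102050781
1
```

View pics/mm.png

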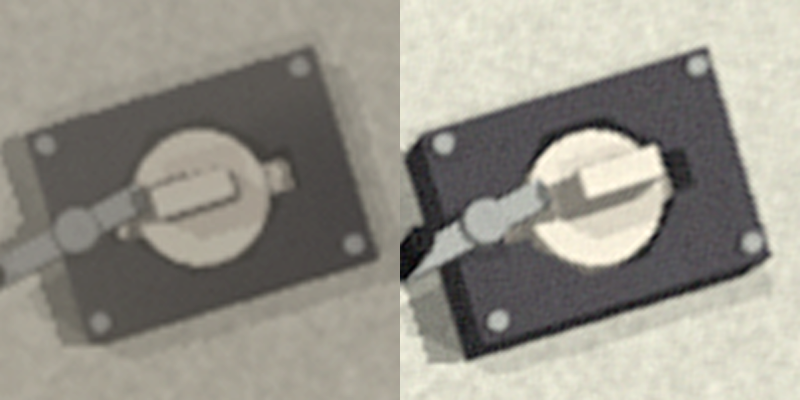

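View pics/ss.png

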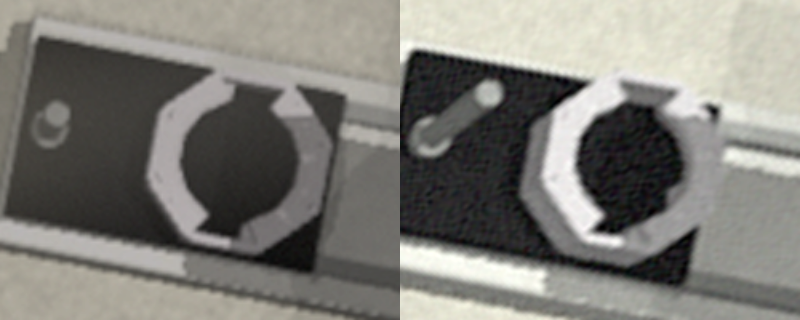

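```bash
python3 - <<'E'
from h import *
out=[]
for n,(u0,v0,u1,v1) in (("top0",(190,220,310,310)),("side0",(255,270,365,370))):
    z=load(n); W=cloud(z); p=np.ascontiguousarray(z['p'][:,:,::-1])
    h=np.nan_to_num(W[...,2]); im=cv2.convertScaleAbs(p[v0:v1,u0:u1],alpha=1.3); im=cv2.resize(im,(400,400),interpolation=cv2.INTER_CUBIC)
    m=cv2.resize(((h>.048)*255).astype(np.uint8)[v0:v1,u0:u1],(400,400),interpolation=cv2.INTER_NEAREST)
    c,_=cv2.findContours(m,0,1); cv2.drawContours(im,c,-1,(0,0,255),1)
    out.append(im)
cv2.imwrite("pics/dep.png",np.hstack(out))
out=[cv2.resize(cv2.imread(f"pics/r_{n}.png"),(400,400)) for n in("top0","side0")]
cv2.imwrite("pics/rr.png",np.hstack(out))
E
```

```text
(no output)
```

View pics/dep.png

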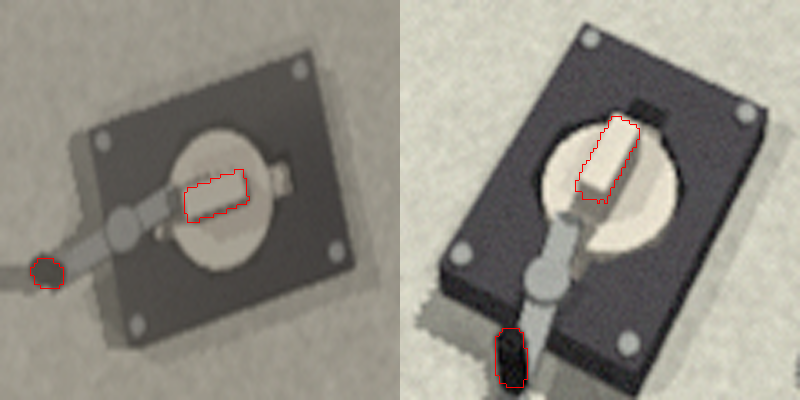

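View pics/rr.png

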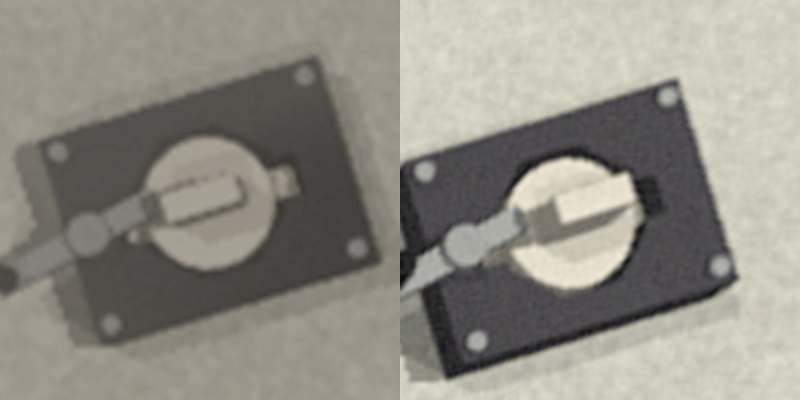

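The depth map is shifted 1–2 px against the colour, so I'll work from colour with known plane heights. Next step is a model overlay for checking.

```bash
cat > ov.py <<'E'
from h import *
def circ(c,r,z,n=60,gap=None):
    a=np.linspace(0,2*np.pi,n); return np.c_[c[0]+r*np.cos(a),c[1]+r*np.sin(a),0*a+z]
def T(pose,pts):
    x,y,th=pose; pts=np.atleast_2d(np.array(pts,float)); c,s=np.cos(th),np.sin(th)
    o=pts.copy(); o[:,0]=x+c*pts[:,0]-s*pts[:,1]; o[:,1]=y+s*pts[:,0]+c*pts[:,1]; return o
def boxl(x,y,z): return [[x,y,z],[-x,y,z],[-x,-y,z],[x,-y,z],[x,y,z]]
def draw(z,win,polys,W=400,al=1.4):
    u0,v0,s=win; im=cv2.convertScaleAbs(np.ascontiguousarray(z['p'][v0:v0+s,u0:u0+s,::-1]),alpha=al)
    f=W/s; im=cv2.resize(im,(W,W),interpolation=cv2.INTER_CUBIC)
    for P in polys:
        q=(proj(z,P)-[u0,v0]+.5)*f
        cv2.polylines(im,[np.int32(np.round(q*8))],False,(0,0,255),1,cv2.LINE_AA,3)
    return im
def mould(p,a=None):
    L=[T(p,boxl(.075,.055,.028)),T(p,circ((0,0),.037,.028)),T(p,circ((.062,0),.001,.042))]
    if a is not None:
        c=(.062+.048*np.cos(a),.048*np.sin(a)); L.append(T(p,circ(c,.007,.078))); L.append(T(p,circ(c,.007,.038)))
    return L
def cast(p,z0): return [T(p,boxl(.02,.008,z0+.052)),T(p,circ((0,0),.034,z0+.022))]
def sock(p): 
    return [T(p,circ((0,0),.037,.051)),T(p,circ((0,.12),.008,.084)),T(p,circ((0,.12),.008,.034)),T(p,[[.03,.011,.051],[.055,.011,.051]]),T(p,[[.03,-.011,.051],[.055,-.011,.051]]),T(p,[[-.03,.011,.051],[-.055,.011,.051]]),T(p,[[-.03,-.011,.051],[-.055,-.011,.051]])]
E
cat > o1.py <<'E'
import sys; from ov import *
m=(.4736,.2509,np.deg2rad(107)); c=(.472,.251,np.deg2rad(107)); s=eval(sys.argv[1]) if len(sys.argv)>1 else (.55,-.1,np.deg2rad(-11.9)); a=.157
t=load("top0");d=load("side0")
cv2.imwrite("pics/"+sys.argv[2],np.vstack([np.hstack([draw(t,(190,212,115),mould(m,a)+cast(c,.006)),draw(d,(250,265,115),mould(m,a)+cast(c,.006),al=1.2)])[80:350],np.hstack([draw(t,(340,170,120),sock(s),al=2),draw(d,(325,140,120),sock(s))])[40:360]]))
E
python3 o1.py "(.55,-.1,np.deg2rad(-11.9))" o1.png
```

```text
(no output)
```

View pics/o1.png

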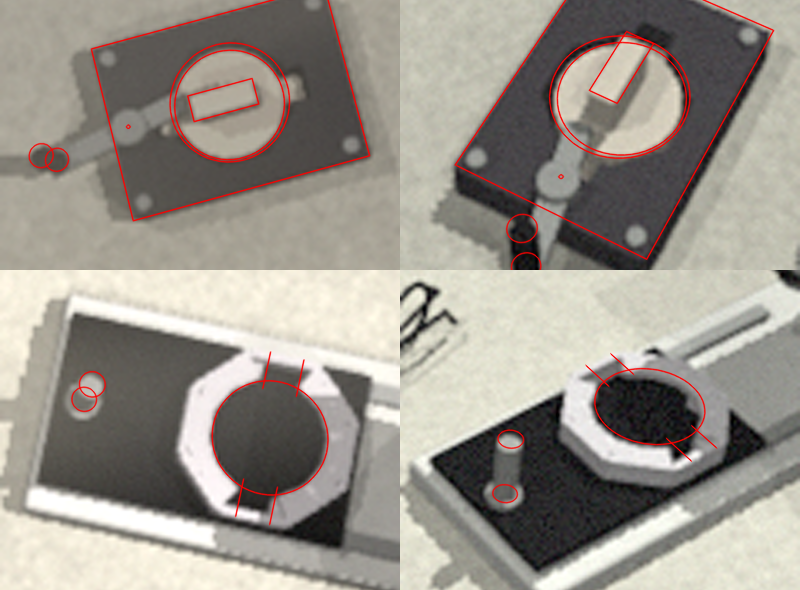

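```bash
cat > go.py <<'E'
# usage: go.py x y z jawdeg(world, mod 180)  -> remaining shift in tool units (share of 120mm), turn units(5deg)
import sys,numpy as np
from scipy.spatial.transform import Rotation as Ro
from plant import monitor
s=monitor.observe(); q=s['tool_rot']; R=Ro.from_quat([q[1],q[2],q[3],q[0]]); M=R.as_matrix()
jz=np.degrees(np.arctan2(M[1,2],M[0,2]))
print("t %.2f"%s['time_s'],"tcp",s['tool_pos'].round(4),"jaw %.1f"%jz,"toolx",M[:,0].round(3),"F",s['force'].round(1),"op %.4f"%s['opening'],"q",s['joint_pos'].round(2))
if len(sys.argv)>4:
    x,y,z,j=map(float,sys.argv[1:5]); 
    d=np.array([x,y,z])-s['tool_pos']; 
    dj=(j-jz+90)%180-90 if len(sys.argv)<6 else float(sys.argv[5])
    a=np.deg2rad(jz+dj); Z=np.array([np.cos(a),np.sin(a),0]); X=np.array([0,0,-1.]); D=np.c_[X,np.cross(Z,X),Z]
    rv=(R.inv()*Ro.from_matrix(D)).as_rotvec()
    print("dist mm",(d*1000).round(1),"shift tool units",(M.T@d/.12).round(3),"turn units",(np.degrees(rv)/5).round(2))
E
python3 go.py .4345 .3533 .34 26
```

```text
t 0.10 tcp [ 0.2142 -0.587   0.4041] jaw -70.0 toolx [-0.     0.001 -1.   ] F [-0.4  0.8 -0.5] op 0.0854 q [ 1.18  0.42 -0.01  1.61  0.    1.11 -0.05]
dist mm [220.3 940.3 -64.1] shift tool units [ 0.541  4.411 -6.732] turn units [ 1.681e+01 -1.000e-02  1.000e-02]
```

```bash
python3 go.py .30 -.25 .40 -70
```

```text
t 0.10 tcp [ 0.2142 -0.587   0.4041] jaw -70.0 toolx [-0.     0.001 -1.   ] F [-0.4  0.8 -0.5] op 0.0854 q [ 1.18  0.42 -0.01  1.61  0.    1.11 -0.05]
dist mm [ 85.8 337.   -4.1] shift tool units [ 0.037  1.635 -2.393] turn units [ 0.01 -0.01  0.  ]
```

```bash
python3 -m crank '{"delta_pos":[[0,0.2,-0.3],[0,0.2,-0.3],[0,0.2,-0.3],[0,0.2,-0.3],[0,0.2,-0.3],[0,0.2,-0.3],[0,0.2,-0.3],[0,0.2,-0.3]],"angular":[[0,0,0],[0,0,0],[0,0,0],[0,0,0],[0,0,0],[0,0,0],[0,0,0],[0,0,0]]}' -0.1 40; python3 go.py .43 .12 .36 26 96
```

```text
time_s: 0.9
tool_pos: [0.2957, -0.2418, 0.4011]
tool_rot: [0.576, 0.407, 0.58, -0.407]
force: [1.2, 1.0, 0.3]
opening: 0.0383
t 0.90 tcp [ 0.2957 -0.2418  0.4011] jaw -70.3 toolx [-0.004  0.003 -1.   ] F [1.2 1.  0.3] op 0.0383 q [ 0.84 -0.02 -0.23  2.16 -0.01  1.   -0.62]
dist mm [134.3 361.8 -41.1] shift tool units [ 0.346  2.069 -2.461] turn units [-1.92e+01 -7.00e-02 -1.00e-02]
```

```bash
python3 -m crank '{"delta_pos":[[0,0.35,-0.2],[0,0.35,-0.2],[0,0.35,-0.2],[0,0.35,-0.2],[0,0.35,-0.2],[0,0.35,-0.2],[0,0.35,-0.2],[0,0.35,-0.2]],"angular":[[-1,0,0],[-1,0,0],[-1,0,0],[-1,0,0],[-1,0,0],[-1,0,0],[-1,0,0],[-1,0,0]]}'; python3 go.py .4345 .3533 .34 26 56
```

```text
time_s: 1.7
tool_pos: [0.4432, 0.121, 0.4017]
tool_rot: [0.684, 0.178, 0.685, -0.178]
force: [0.7, -0.7, -0.1]
opening: 0.0385
t 1.70 tcp [0.4432 0.121  0.4017] jaw -29.2 toolx [-0.002  0.001 -1.   ] F [ 0.7 -0.7 -0.1] op 0.0385 q [ 0.31  0.17 -0.7   1.99  0.13  1.02 -0.96]
dist mm [ -8.7 232.3 -61.7] shift tool units [ 0.517  1.656 -1.005] turn units [-1.12e+01 -2.00e-02 -1.00e-02]
```

```bash
python3 -m crank '{"delta_pos":[[0.04,0.24,-0.05],[0.04,0.24,-0.05],[0.04,0.24,-0.05],[0.04,0.24,-0.05],[0.04,0.24,-0.05],[0.04,0.24,-0.05],[0.04,0.24,-0.05],[0.04,0.24,-0.05]],"angular":[[-1,0,0],[-1,0,0],[-1,0,0],[-1,0,0],[-1,0,0],[-1,0,0],[-1,0,0],[-1,0,0]]}'; python3 go.py .4345 .3533 .34 26; python3 - <<'E'
from plant import monitor, eyes
import cv2,numpy as np
m=eyes.camera_model("wrist");p,d=eyes.camera("wrist"); cv2.imwrite("pics/w1.png",p[:,:,::-1]); np.savez("w1.npz",p=p,d=d,**m)
E
```

```text
time_s: 2.5
tool_pos: [0.4387, 0.3632, 0.3612]
tool_rot: [0.702, -0.077, 0.704, 0.078]
force: [1.2, -0.8, 0.5]
opening: 0.0385
t 2.50 tcp [0.4387 0.3632 0.3612] jaw 12.6 toolx [-0.003  0.002 -1.   ] F [ 1.2 -0.8  0.5] op 0.0385 q [-0.1   0.49 -0.84  1.78  0.41  1.06 -0.87]
dist mm [ -4.2  -9.9 -21.2] shift tool units [ 0.177 -0.073 -0.052] turn units [-2.68 -0.03 -0.03]
```

View pics/w1.png

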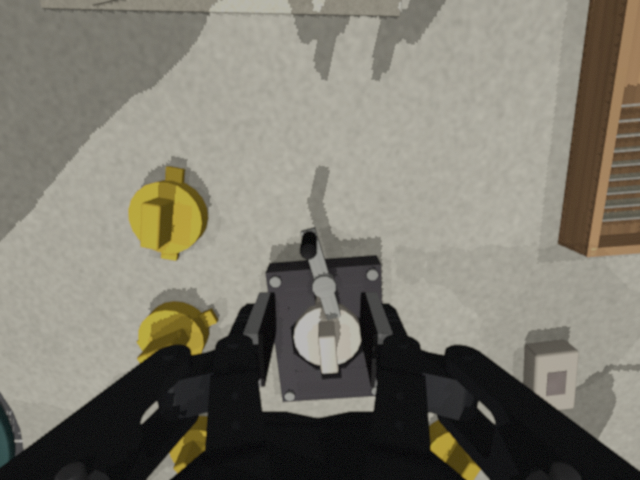

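Wrist view: mould centred around (325,330), black pin at (308,243), pivot at (324,287), casting between the open fingers. I'll check the pose estimate against it.

```bash
python3 - <<'E'
from ov import *
z=load("w1"); m=(.4736,.2509,np.deg2rad(107)); c=(.472,.251,np.deg2rad(107))
cv2.imwrite("pics/w1o.png",draw(z,(245,215,170),mould(m,.157)+cast(c,.006),W=600,al=1.2))
E
```

```text
(no output)
```

View pics/w1o.png

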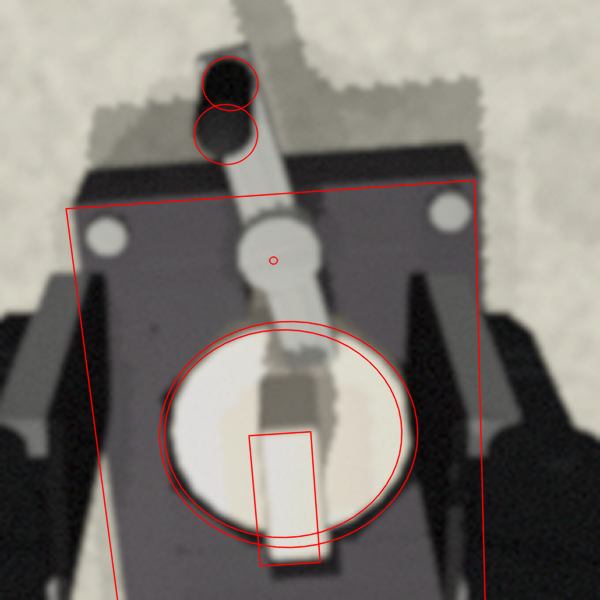

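```bash
python3 -m crank '{"delta_pos":[[0.25,-0.05,-0.05],[0.25,-0.02,0],[0.1,0,0],[0,0,0],[0,0,0],[0,0,0],[0,0,0],[0,0,0]],"angular":[[-0.9,0,0],[-0.9,0,0],[-0.9,0,0],[0,0,0],[0,0,0],[0,0,0],[0,0,0],[0,0,0]]}'; python3 go.py .4345 .3533 .215 26; python3 - <<'E'
from plant import monitor, eyes
import cv2,numpy as np
m=eyes.camera_model("wrist");p,d=eyes.camera("wrist"); cv2.imwrite("pics/w2.png",p[:,:,::-1]); np.savez("w2.npz",p=p,d=d,**m)
E
```

```text
time_s: 3.35
tool_pos: [0.4306, 0.36, 0.2878]
tool_rot: [0.686, -0.163, 0.689, 0.168]
force: [-1.4, -0.2, -0.6]
opening: 0.0386
t 3.35 tcp [0.4306 0.36   0.2878] jaw 27.1 toolx [-0.005  0.006 -1.   ] F [-1.4 -0.2 -0.6] op 0.0386 q [-0.11  0.59 -0.84  1.85  0.53  0.94 -0.72]
dist mm [  3.9  -6.7 -72.8] shift tool units [ 0.606 -0.069  0.004] turn units [ 0.22 -0.02 -0.08]
```

View pics/w2.png

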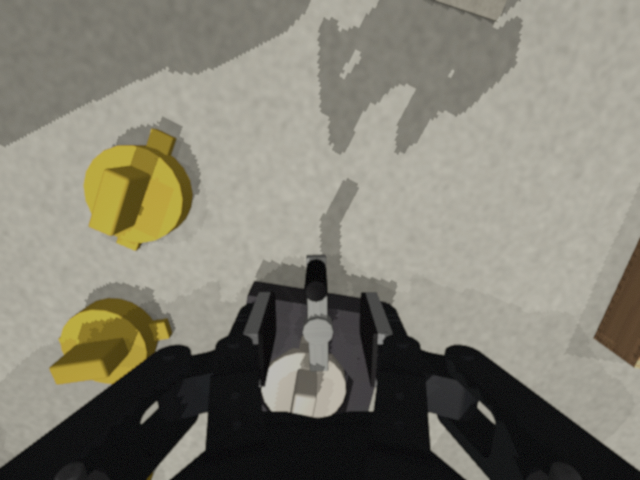

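The pin at (316,275) is centred between the fingers (265–375). Descending.

```bash
python3 -m crank '{"delta_pos":[[0.2,-0.03,0],[0.2,-0.02,0],[0.2,0,0],[0,0,0],[0,0,0],[0,0,0],[0,0,0],[0,0,0]],"angular":[[0.2,0,-0.08],[0,0,0],[0,0,0],[0,0,0],[0,0,0],[0,0,0],[0,0,0],[0,0,0]]}'; python3 go.py .4345 .3533 .215 26; python3 - <<'E'
from plant import monitor, eyes
import cv2,numpy as np
p,d=eyes.camera("side"); cv2.imwrite("pics/s2.png",cv2.resize(p[220:440,200:450,::-1],None,fx=2.5,fy=2.5))
E
```

```text
time_s: 4.2
tool_pos: [0.4347, 0.356, 0.2196]
tool_rot: [0.691, -0.158, 0.687, 0.159]
force: [0.0, -0.6, 0.8]
opening: 0.0382
t 4.20 tcp [0.4347 0.356  0.2196] jaw 25.9 toolx [ 0.006  0.003 -1.   ] F [ 0.  -0.6  0.8] op 0.0382 q [-0.16  0.68 -0.76  1.88  0.63  0.82 -0.8 ]
dist mm [-0.2 -2.7 -4.6] shift tool units [ 0.038 -0.02  -0.012] turn units [-0.02  0.08 -0.01]
```

View pics/s2.png

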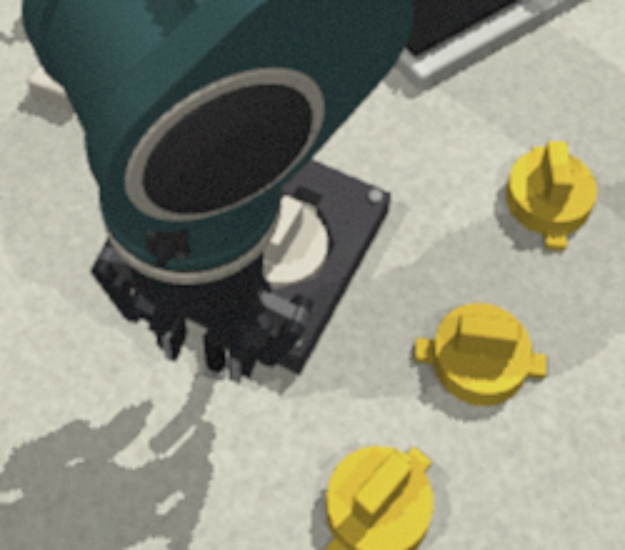

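```bash
python3 -m crank '{"delta_pos":[[0,-0.01,-0.035],[0,-0.0015,-0.035],[0,-0.0015,-0.035],[0,-0.0015,-0.035],[0,-0.0015,-0.035],[0,-0.0015,-0.035],[0,-0.0015,-0.035],[0,-0.0015,-0.035]],"angular":[[-1,0,0],[-1,0,0],[-1,0,0],[-1,0,0],[-1,0,0],[-1,0,0],[-1,0,0],[-1,0,0]]}'; cat > arc.py <<'E'
import numpy as np,sys
from plant import monitor
s=monitor.observe(); p=s['tool_pos'][:2]-np.array([.4555,.3102]); print("radius %.1f ang %.1f"%(1000*np.hypot(*p),np.degrees(np.arctan2(p[1],p[0]))%360),"z",s['tool_pos'][2])
E
python3 arc.py; python3 go.py
```

```text
time_s: 5.05
tool_pos: [0.4125, 0.3319, 0.2228]
tool_rot: [0.593, -0.392, 0.583, 0.392]
force: [0.2, 1.3, -1.6]
opening: 0.0381
radius 48.1 ang 153.3 z 0.2228368334167997
t 5.05 tcp [0.4125 0.3319 0.2228] jaw 67.4 toolx [ 0.012  0.007 -1.   ] F [ 0.2  1.3 -1.6] op 0.0381 q [-0.02  0.7  -0.92  1.96  0.76  0.85 -0.19]
```

```bash
python3 -m crank '{"delta_pos":[[0.02,-0.0015,-0.035],[0.005,-0.0015,-0.035],[0.005,-0.0015,-0.035],[0.005,-0.0015,-0.035],[0.005,-0.0015,-0.035],[0.005,-0.0015,-0.035],[0.005,-0.0015,-0.035],[0.005,-0.0015,-0.035]],"angular":[[-0.7,0,0],[-0.8,0,0],[-1,0,0],[-1,0,0],[-1,0,0],[-1,0,0],[-1,0,0],[-1,0,0]]}';python3 arc.py; python3 go.py .4 .3 .217 119
```

```text
time_s: 5.85
tool_pos: [0.4099, 0.3005, 0.2198]
tool_rot: [-0.43, 0.569, -0.415, -0.565]
force: [-2.1, 1.6, 1.0]
opening: 0.0385
radius 46.6 ang 192.0 z 0.21980405336533165
t 5.85 tcp [0.4099 0.3005 0.2198] jaw 106.6 toolx [ 0.017  0.015 -1.   ] F [-2.1  1.6  1. ] op 0.0385 q [ 0.13  0.76 -1.06  2.02  0.89  0.89  0.43]
dist mm [-9.9 -0.5 -2.8] shift tool units [0.022 0.081 0.019] turn units [-2.47  0.08  0.24]
```

```bash
python3 -m crank '{"delta_pos":[[0,0.005,-0.035],[0,0.0,-0.035],[0,-0.002,-0.035],[0,-0.004,-0.035],[0,-0.006,-0.02],[0,0,0],[0,0,0],[0,0,0]],"angular":[[-0.6,0.1,0.1],[-0.6,0,0.1],[-0.6,0,0],[-0.6,0,0],[0,0,0],[0,0,0],[0,0,0],[0,0,0]]}';python3 arc.py; python3 go.py; python3 - <<'E'
from plant import monitor, eyes
import cv2,numpy as np
m=eyes.camera_model("wrist");p,d=eyes.camera("wrist"); cv2.imwrite("pics/w3.png",p[:,:,::-1]); np.savez("w3.npz",p=p,d=d,**m)
p,d=eyes.camera("top"); cv2.imwrite("pics/t3.png",cv2.resize(p[180:400,150:400,::-1],None,fx=2.5,fy=2.5))
E
```

```text
time_s: 6.65
tool_pos: [0.4167, 0.2842, 0.2219]
tool_rot: [0.359, -0.61, 0.355, 0.611]
force: [-1.1, 0.9, -0.8]
opening: 0.0383
radius 46.7 ang 213.8 z 0.22187229900506894
t 6.65 tcp [0.4167 0.2842 0.2219] jaw 119.4 toolx [ 0.002  0.005 -1.   ] F [-1.1  0.9 -0.8] op 0.0383 q [ 0.19  0.79 -1.11  2.02  0.91  0.94  0.67]
```

View pics/w3.png

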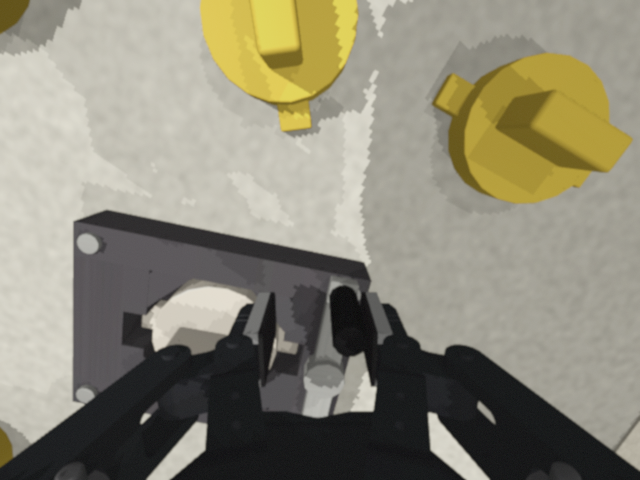

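View pics/t3.png

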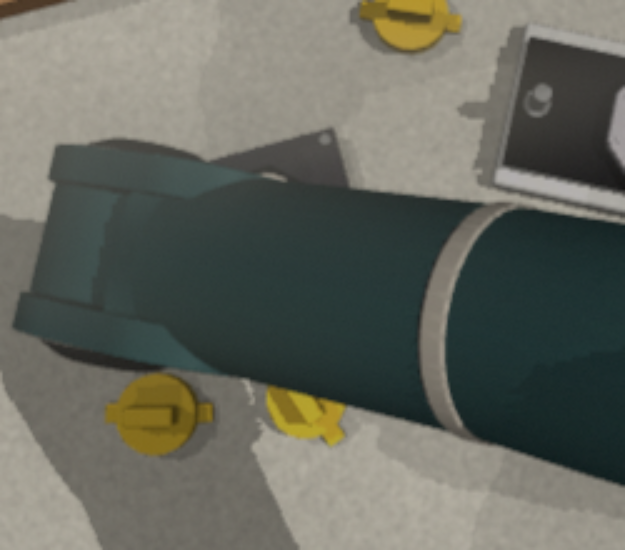

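The keeper now lies across the mould (pivot (325,375), pin (347,310)), about 1.6 rad. Raising straight up, then over to the casting.

```bash
python3 -m crank '{"delta_pos":[[-0.05,0,0.02],[-0.3,0,0],[-0.3,0,0],[-0.2,0,0],[0,0,0],[0,0,0],[0,0,0],[0,0,0]],"angular":[[0,0,0],[0,0,0],[0,0,0],[0,0,0],[1,0,0],[1,0,0],[1,0,0],[1,0,0]]}'; python3 go.py .4737 .25 .30 17
```

```text
time_s: 7.55
tool_pos: [0.4147, 0.2869, 0.3314]
tool_rot: [0.463, -0.537, 0.458, 0.537]
force: [0.2, 0.7, 0.9]
opening: 0.0381
t 7.55 tcp [0.4147 0.2869 0.3314] jaw 98.8 toolx [ 0.004  0.005 -1.   ] F [0.2 0.7 0.9] op 0.0381 q [ 0.25  0.56 -1.17  1.96  0.61  1.03  0.53]
dist mm [ 59.  -36.9 -31.4] shift tool units [ 0.262 -0.438 -0.38 ] turn units [16.35  0.08  0.  ]
```

```bash
python3 -m crank '{"delta_pos":[[0,-0.065,-0.025],[0,-0.065,-0.025],[0,-0.065,-0.025],[0,-0.065,-0.025],[0,-0.065,-0.025],[0,-0.065,-0.025],[0,-0.065,-0.025],[0,-0.065,-0.025]],"angular":[[1,0,0],[1,0,0],[1,0,0],[1,0,0],[1,0,0],[1,0,0],[1,0,0],[1,0,0]]}' 1; python3 go.py .4737 .25 .30 17
```

```text
time_s: 8.35
tool_pos: [0.4713, 0.2549, 0.3361]
tool_rot: [0.624, -0.338, 0.617, 0.339]
force: [-0.2, 0.1, 0.0]
opening: 0.0853
t 8.35 tcp [0.4713 0.2549 0.3361] jaw 57.2 toolx [ 0.007  0.006 -1.   ] F [-0.2  0.1  0. ] op 0.0853 q [ 0.21  0.52 -0.98  1.88  0.51  1.    0.02]
dist mm [  2.4  -4.9 -36.1] shift tool units [ 0.301 -0.038 -0.026] turn units [ 8.05  0.11 -0.  ]
```

```bash
python3 -m crank '{"delta_pos":[[0,0,0],[0,0,0],[0,0,0],[0,0,0],[0,0,0],[0,0,0],[0,0,0],[0,0,0]],"angular":[[1,0,0],[1,0,0],[1,0,0],[1,0,0],[1,0,0],[1,0,0],[1,0,0],[1,0,0]]}'; python3 go.py .4737 .25 .30 17; python3 - <<'E'
from plant import monitor, eyes
import cv2,numpy as np
m=eyes.camera_model("wrist");p,d=eyes.camera("wrist"); cv2.imwrite("pics/w4.png",p[:,:,::-1]); np.savez("w4.npz",p=p,d=d,**m)
E
```

```text
time_s: 9.15
tool_pos: [0.4709, 0.2555, 0.3402]
tool_rot: [0.704, -0.093, 0.697, 0.097]
force: [0.1, -1.0, -0.3]
opening: 0.0854
t 9.15 tcp [0.4709 0.2555 0.3402] jaw 15.5 toolx [ 0.01   0.006 -1.   ] F [ 0.1 -1.  -0.3] op 0.0854 q [ 0.1   0.45 -0.82  1.88  0.39  0.97 -0.62]
dist mm [  2.8  -5.5 -40.2] shift tool units [ 0.335 -0.051  0.006] turn units [-0.3   0.13 -0.04]
```

View pics/w4.png

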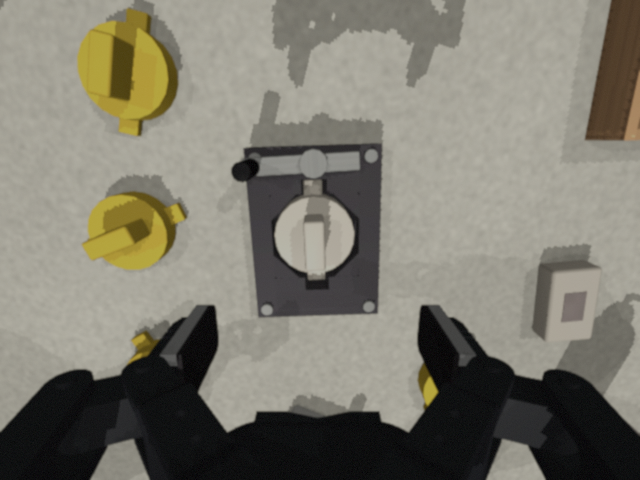

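The wrist view shows the keeper fully aside (pin (245,170), pivot (313,162)) and the casting free, with its rib at (315,245). Overlay next, to refine the casting pose.

```bash
python3 - <<'E'
from ov import *
z=load("w4"); m=(.4736,.2509,np.deg2rad(107)); 
out=[draw(z,(240,145,155),mould(m,1.6)+cast(c,.006),W=400,al=1.2) for c in ((.4736,.2509,np.deg2rad(107)),(.4730,.2495,np.deg2rad(107)))]
cv2.imwrite("pics/w4o.png",np.hstack(out))
E
```

```text
(no output)
```

View pics/w4o.png

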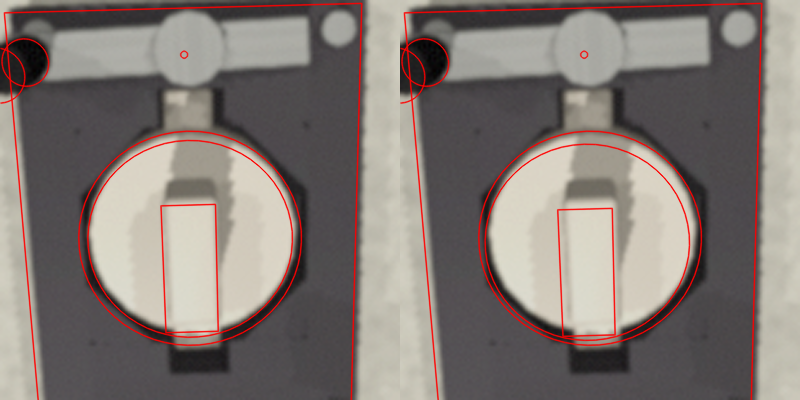

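```bash
python3 -m crank '{"delta_pos":[[0.2,-0.04,0.01],[0.3,0,0],[0.3,0,0],[0,0,0],[0,0,0],[0,0,0],[0,0,0],[0,0,0]],"angular":[[-0.3,0.13,-0.04],[0,0,0],[0,0,0],[0,0,0],[0,0,0],[0,0,0],[0,0,0],[0,0,0]]}'; python3 go.py .4740 .2512 .206 17
```

```text
time_s: 10.0
tool_pos: [0.4748, 0.2536, 0.2497]
tool_rot: [0.702, -0.105, 0.696, 0.107]
force: [0.8, -0.8, 0.1]
opening: 0.0854
t 10.00 tcp [0.4748 0.2536 0.2497] jaw 17.2 toolx [ 0.008  0.003 -1.   ] F [ 0.8 -0.8  0.1] op 0.0854 q [ 0.03  0.58 -0.73  1.93  0.53  0.82 -0.69]
dist mm [ -0.8  -2.4 -43.7] shift tool units [ 0.364 -0.018 -0.016] turn units [ 0.05  0.1  -0.01]
```

```bash
python3 -m crank '{"delta_pos":[[0.15,-0.02,-0.01],[0.15,0,0],[0.05,0,0],[0,0,0],[0,0,0],[0,0,0],[0,0,0],[0,0,0]],"angular":[[0,0.1,0],[0,0,0],[0,0,0],[0,0,0],[0,0,0],[0,0,0],[0,0,0],[0,0,0]]}'; python3 go.py .4740 .2512 .206 17
```

```text
time_s: 10.8
tool_pos: [0.4756, 0.2509, 0.2089]
tool_rot: [0.701, -0.105, 0.698, 0.106]
force: [-0.4, -0.2, 0.5]
opening: 0.0855
t 10.80 tcp [0.4756 0.2509 0.2089] jaw 17.2 toolx [ 0.004  0.002 -1.   ] F [-0.4 -0.2  0.5] op 0.0855 q [-0.01  0.64 -0.68  1.95  0.59  0.75 -0.73]
dist mm [-1.6  0.3 -2.9] shift tool units [ 0.024  0.006 -0.012] turn units [ 0.04  0.05 -0.01]
```

```bash
python3 -m crank '{"delta_pos":[[0.02,0.005,-0.012],[0,0,0],[0,0,0],[0,0,0],[0,0,0],[0,0,0],[0,0,0],[0,0,0]],"angular":[[0,0,0],[0,0,0],[0,0,0],[0,0,0],[0,0,0],[0,0,0],[0,0,0],[0,0,0]]}' -1 60; python3 go.py .4740 .2512 .29 17
```

```text
time_s: 11.6
tool_pos: [0.474, 0.2513, 0.207]
tool_rot: [0.701, -0.105, 0.697, 0.106]
force: [-0.9, -0.3, -0.2]
opening: 0.0151
t 11.60 tcp [0.474  0.2513 0.207 ] jaw 17.2 toolx [ 0.005  0.002 -1.   ] F [-0.9 -0.3 -0.2] op 0.0151 q [-0.01  0.64 -0.68  1.95  0.59  0.75 -0.74]
dist mm [-0.  -0.1 83. ] shift tool units [-0.692 -0.     0.003] turn units [ 0.04  0.06 -0.  ]
```

```bash
python3 -m crank '{"delta_pos":[[-0.08,0,0],[-0.12,0,0],[-0.2,0,0],[-0.25,0,0],[-0.2,0,0],[0,0,0],[0,0,0],[0,0,0]],"angular":[[0,0.05,0],[0,0,0],[0,0,0],[0,0,0],[0,0,0],[0,0,0],[0,0,0],[0,0,0]]}'; python3 go.py .55 -.1 .32 78; python3 - <<'E'
from plant import monitor, eyes
import cv2,numpy as np
m=eyes.camera_model("wrist");p,d=eyes.camera("wrist"); cv2.imwrite("pics/w5.png",p[:,:,::-1]); np.savez("w5.npz",p=p,d=d,**m)
E
```

```text
time_s: 12.4
tool_pos: [0.4731, 0.2513, 0.3179]
tool_rot: [0.699, -0.106, 0.699, 0.106]
force: [-0.3, 0.1, -2.4]
opening: 0.0151
t 12.40 tcp [0.4731 0.2513 0.3179] jaw 17.3 toolx [ 0.001  0.001 -1.   ] F [-0.3  0.1 -2.4] op 0.0151 q [ 0.1   0.48 -0.81  1.9   0.43  0.94 -0.61]
dist mm [  76.9 -351.3    2.1] shift tool units [-0.019 -2.985 -0.259] turn units [-1.214e+01  1.000e-02  0.000e+00]
```

View pics/w5.png

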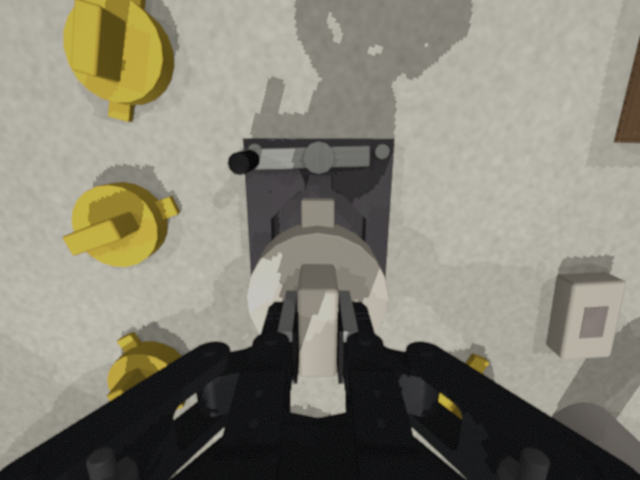

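```bash
python3 -m crank '{"delta_pos":[[-0.02,-0.18,-0.085],[-0.02,-0.18,-0.085],[-0.02,-0.18,-0.085],[-0.02,-0.18,-0.085],[-0.02,-0.18,-0.085],[-0.02,-0.18,-0.085],[-0.02,-0.18,-0.085],[-0.02,-0.18,-0.085]],"angular":[[-1,0,0],[-1,0,0],[-1,0,0],[-1,0,0],[-1,0,0],[-1,0,0],[-1,0,0],[-1,0,0]]}'; python3 go.py .55 -.1 .33 78.1
python3 - <<'E'
from ov import *
z=load("w5"); m=(.4736,.2509,np.deg2rad(107)); 
out=[draw(z,(220,140,200),mould(m,1.6)+cast(c,.1175),W=400,al=1.2) for c in ((.4731,.2513,np.deg2rad(107.2)),(.4746,.2513,np.deg2rad(107.2)))]
cv2.imwrite("pics/w5o.png",np.hstack(out))
E
```

```text
time_s: 13.25
tool_pos: [0.5039, 0.0634, 0.3318]
tool_rot: [0.612, -0.348, 0.618, 0.352]
force: [0.2, 0.7, -2.7]
opening: 0.0148
t 13.25 tcp [0.5039 0.0634 0.3318] jaw 59.3 toolx [-0.01   0.001 -1.   ] F [ 0.2  0.7 -2.7] op 0.0148 q [ 0.61  0.47 -0.98  1.94  0.47  0.98  0.44]
dist mm [  46.1 -163.4   -1.8] shift tool units [ 0.01  -1.026 -0.974] turn units [-3.77 -0.03 -0.11]
```

View pics/w5o.png

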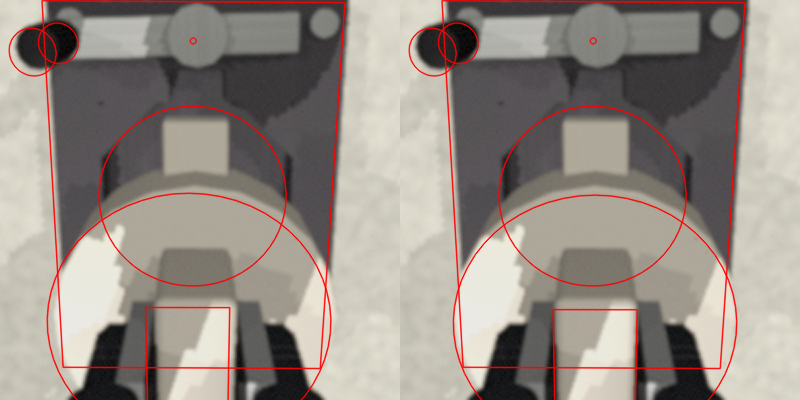

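```bash
python3 -m crank '{"delta_pos":[[-0.03,-0.19,-0.125],[-0.03,-0.19,-0.125],[-0.03,-0.19,-0.125],[-0.03,-0.19,-0.125],[-0.03,-0.19,-0.125],[-0.03,-0.19,-0.125],[-0.03,-0.19,-0.125],[-0.03,-0.19,-0.125]],"angular":[[-0.5,0,-0.03],[-0.5,0,-0.03],[-0.5,0,-0.03],[-0.5,0,0],[-0.5,0,0],[-0.5,0,0],[-0.5,0,0],[-0.3,0,0]]}'; python3 go.py .55 -.1 .33 78.1
python3 - <<'E'
from plant import monitor, eyes
import cv2,numpy as np
m=eyes.camera_model("wrist");p,d=eyes.camera("wrist"); cv2.imwrite("pics/w6.png",p[:,:,::-1]); np.savez("w6.npz",p=p,d=d,**m)
E
```

```text
time_s: 14.05
tool_pos: [0.6315, -0.1233, 0.3536]
tool_rot: [0.541, -0.448, 0.549, 0.454]
force: [-0.1, 0.8, -1.3]
opening: 0.0147
t 14.05 tcp [ 0.6315 -0.1233  0.3536] jaw 79.2 toolx [-0.015 -0.    -1.   ] F [-0.1  0.8 -1.3] op 0.0147 q [ 0.79  0.7  -0.96  1.58  0.6   1.2   1.08]
dist mm [-81.5  23.3 -23.6] shift tool units [0.207 0.7   0.064] turn units [ 0.23 -0.04 -0.17]
```

View pics/w6.png

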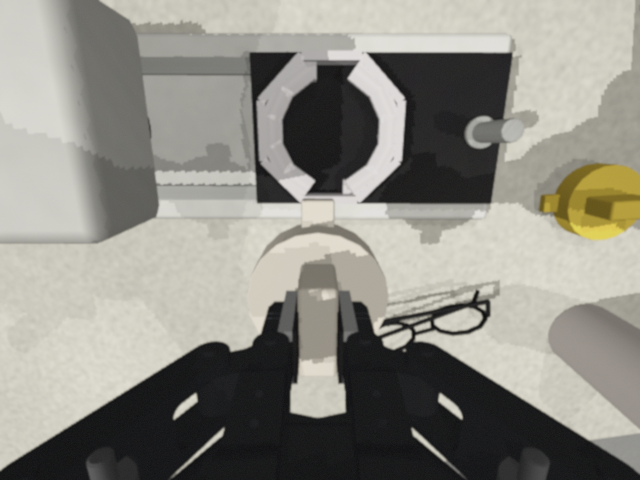

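The socket is in plain view, centre near (332,127), gaps top and bottom, and the lug is at (318,212). Overlay to refine.

```bash
python3 - <<'E'
from ov import *
z=load("w6")
out=[draw(z,(240,30,180),sock(s),W=400,al=1.3) for s in ((.55,-.1,np.deg2rad(-11.9)),(.551,-.1015,np.deg2rad(-11.9)))]
cv2.imwrite("pics/w6o.png",np.hstack(out))
E
```

```text
(no output)
```

View pics/w6o.png

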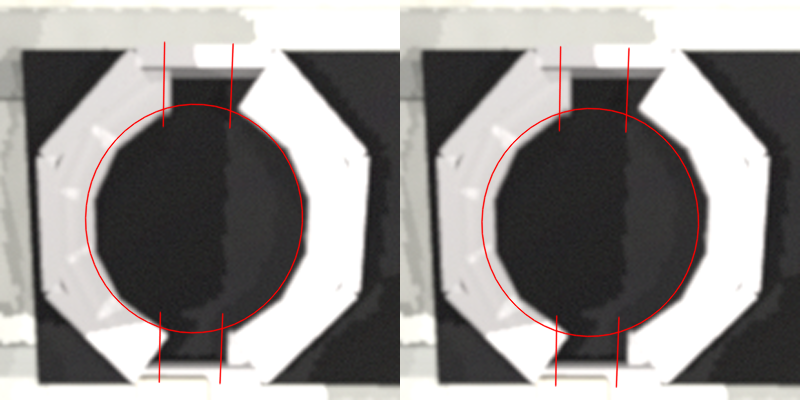

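```bash
python3 -m crank '{"delta_pos":[[0.08,0.25,0.02],[0.08,0.25,0.02],[0.07,0.17,0.02],[0,0,0],[0,0,0],[0,0,0],[0,0,0],[0,0,0]],"angular":[[0.2,-0.04,-0.17],[0,0,0],[0,0,0],[0,0,0],[0,0,0],[0,0,0],[0,0,0],[0,0,0]]}'; python3 go.py .5512 -.0994 .264 78.1
python3 - <<'E'
from plant import monitor, eyes
import cv2,numpy as np
m=eyes.camera_model("wrist");p,d=eyes.camera("wrist"); cv2.imwrite("pics/w7.png",p[:,:,::-1]); np.savez("w7.npz",p=p,d=d,**m)
E
```

```text
time_s: 14.9
tool_pos: [0.5551, -0.105, 0.3204]
tool_rot: [0.55, -0.442, 0.55, 0.447]
force: [0.1, -0.4, -1.9]
opening: 0.0149
t 14.90 tcp [ 0.5551 -0.105   0.3204] jaw 77.9 toolx [-0.004  0.005 -1.   ] F [ 0.1 -0.4 -1.9] op 0.0149 q [ 0.87  0.61 -0.99  1.82  0.58  1.04  1.02]
dist mm [ -3.9   5.6 -56.4] shift tool units [0.471 0.039 0.037] turn units [-0.04  0.05 -0.05]
```

View pics/w7.png

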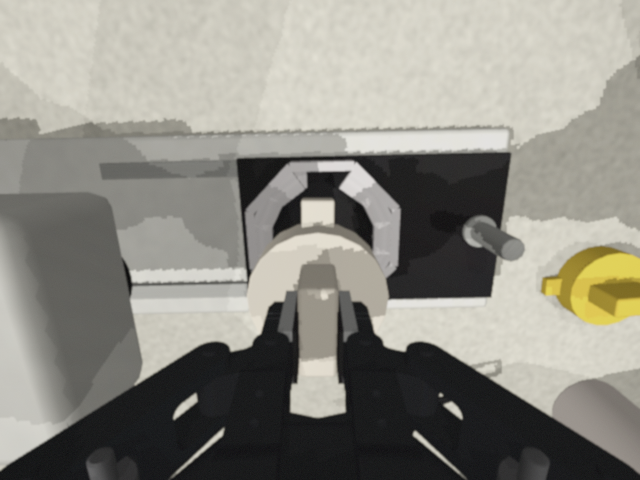

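```bash
python3 -m crank '{"delta_pos":[[0.15,0.04,0.037],[0.15,0,0],[0.15,0,0],[0,0,0],[0,0,0],[0,0,0],[0,0,0],[0,0,0]],"angular":[[0,0.05,-0.05],[0,0,0],[0,0,0],[0,0,0],[0,0,0],[0,0,0],[0,0,0],[0,0,0]]}'; python3 go.py .5512 -.0994 .257 78.1
python3 - <<'E'
from ov import *
from plant import monitor, eyes
m=eyes.camera_model("wrist");p,d=eyes.camera("wrist"); np.savez("w8.npz",p=p,d=d,**m)
z=load("w8"); s=monitor.observe()['tool_pos']
Z=np.array([.206,.9785]);Y=np.array([-.9785,.206])
S=np.array([.55,-.1])+.0024*Z
C=s[:2]+.0015*Z+.0012*Y
lug=[[.034,.008,s[2]-.201+.008],[.046,.008,s[2]-.201+.008],[.046,-.008,s[2]-.201+.008],[.034,-.008,s[2]-.201+.008]]
out=[draw(z,(220,160,180),sock((*S,np.deg2rad(-11.9))),W=400,al=1.3),draw(z,(220,160,180),cast((*C,np.deg2rad(168.1)),s[2]-.201)+[T((*C,np.deg2rad(168.1)),lug)],W=400,al=1.3)]
cv2.imwrite("pics/w8o.png",np.hstack(out))
E
```

```text
time_s: 15.75
tool_pos: [0.553, -0.1001, 0.2647]
tool_rot: [0.551, -0.445, 0.55, 0.444]
force: [0.3, -0.3, -0.8]
opening: 0.0149
t 15.75 tcp [ 0.553  -0.1001  0.2647] jaw 77.9 toolx [ 0.002  0.    -1.   ] F [ 0.3 -0.3 -0.8] op 0.0149 q [ 0.82  0.67 -0.93  1.86  0.66  0.95  0.95]
dist mm [-1.8  0.7 -7.7] shift tool units [0.064 0.016 0.003] turn units [-0.05  0.01  0.02]
```

View pics/w8o.png

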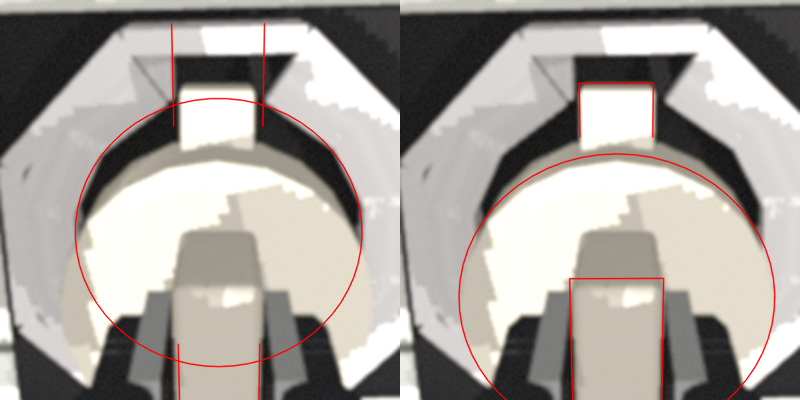

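```bash
python3 -m crank '{"delta_pos":[[0.03,0.015,0.003],[0.04,0,0],[0.04,0,0],[0.04,0,0],[0.04,0,0],[0,0,0],[0,0,0],[0,0,0]],"angular":[[0,0,0],[0,0,0],[0,0,0],[0,0,0],[0,0,0],[0,0,0],[0,0,0],[0,0,0]]}'; python3 go.py .5514 -.0994 .235 78.1
```

```text
time_s: 16.6
tool_pos: [0.5512, -0.0994, 0.2399]
tool_rot: [0.551, -0.445, 0.55, 0.444]
force: [-0.1, 0.2, -2.3]
opening: 0.0148
t 16.60 tcp [ 0.5512 -0.0994  0.2399] jaw 77.9 toolx [ 0.002  0.    -1.   ] F [-0.1  0.2 -2.3] op 0.0148 q [ 0.8   0.7  -0.9   1.88  0.7   0.91  0.92]
dist mm [ 0.2 -0.  -4.9] shift tool units [ 0.041 -0.002  0.   ] turn units [-0.05  0.01  0.02]
```

No contact force; the underside is already about 12 mm below the rim top. Going on to the floor.

```bash
python3 -m crank '{"delta_pos":[[0.02,0,0],[0.015,0,0],[0.01,0,0],[0.01,0,0],[0,0,0],[0,0,0],[0,0,0],[0,0,0]],"angular":[[0,0,0],[0,0,0],[0,0,0],[0,0,0],[0,0,0],[0,0,0],[0,0,0],[0,0,0]]}'; python3 go.py .5514 -.0994 .235 78.1;python3 - <<'E'
from ov import *
from plant import eyes
p,d=eyes.camera("wrist"); cv2.imwrite("pics/w9.png",p[:,:,::-1])
E
```

```text
time_s: 17.4
tool_pos: [0.5516, -0.0991, 0.2352]
tool_rot: [0.55, -0.445, 0.55, 0.443]
force: [-0.3, -0.1, -2.0]
opening: 0.0147
t 17.40 tcp [ 0.5516 -0.0991  0.2352] jaw 77.8 toolx [ 0.003 -0.002 -1.   ] F [-0.3 -0.1 -2. ] op 0.0147 q [ 0.79  0.71 -0.89  1.88  0.71  0.9   0.91]
dist mm [-0.2 -0.3 -0.2] shift tool units [ 0.002  0.001 -0.003] turn units [-0.05 -0.02  0.04]
```

View pics/w9.png

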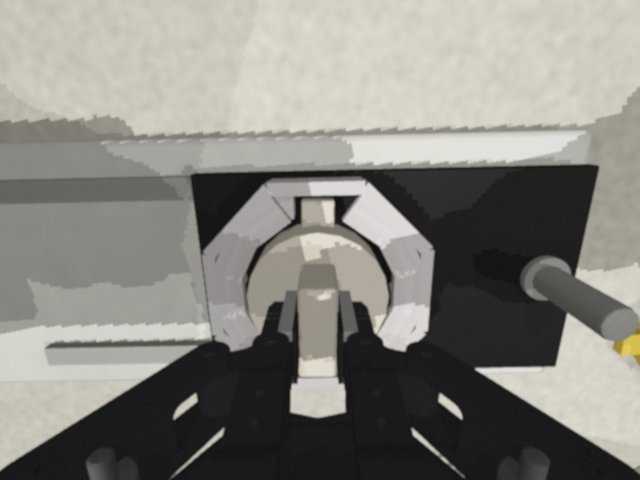

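```bash
python3 -m crank '{"delta_pos":[[0.01,0,0],[0.01,0,0],[0.01,0,0],[0,0,0],[0,0,0],[0,0,0],[0,0,0],[0,0,0]],"angular":[[0,0,0.04],[0,0,0],[0,0,0],[0,0,0],[0,0,0],[0,0,0],[0,0,0],[0,0,0]]}'; python3 go.py .5514 -.0994 .235 78.1
```

```text
time_s: 18.25
tool_pos: [0.5523, -0.0987, 0.235]
tool_rot: [0.549, -0.445, 0.551, 0.443]
force: [-1.3, -0.5, 2.3]
opening: 0.0147
t 18.25 tcp [ 0.5523 -0.0987  0.235 ] jaw 77.8 toolx [-0.    -0.004 -1.   ] F [-1.3 -0.5  2.3] op 0.0147 q [ 0.79  0.71 -0.89  1.88  0.71  0.9   0.91]
dist mm [-0.9 -0.7 -0. ] shift tool units [ 0.     0.006 -0.007] turn units [-0.06 -0.05  0.01]
```

Contact came at exactly the predicted seated height, 0.235. Turning clockwise.

```bash
python3 -m crank '{"delta_pos":[[0,0.005,-0.007],[0,0,0],[0,0,0],[0,0,0],[0,0,0],[0,0,0],[0,0,0],[0,0,0]],"angular":[[0.8,-0.05,0],[0.8,0,0],[0.8,0,0],[0.8,0,0],[0.8,0,0],[0.8,0,0],[0.8,0,0],[0.8,0,0]]}'; python3 go.py .5514 -.0994 .235 -2
```

```text
time_s: 19.05
tool_pos: [0.5519, -0.0994, 0.2349]
tool_rot: [0.655, -0.268, 0.653, 0.269]
force: [-0.3, 0.1, 0.5]
opening: 0.0152
t 19.05 tcp [ 0.5519 -0.0994  0.2349] jaw 44.6 toolx [ 0.002  0.002 -1.   ] F [-0.3  0.1  0.5] op 0.0152 q [ 0.71  0.66 -0.76  1.88  0.6   0.85  0.42]
dist mm [-0.5 -0.   0.1] shift tool units [-0.001  0.003 -0.003] turn units [ 9.33  0.03 -0.01]
```

```bash
python3 -m crank '{"delta_pos":[[0,0,-0.003],[0,0,0],[0.003,0,0],[0,0,0],[0,0,0],[0,0,0],[0,0,0],[0,0,0]],"angular":[[0.9,0,0],[0.9,0,0],[0.9,0,0],[0.9,0,0],[0.9,0,0],[0.9,0,0],[0.9,0,0],[0.9,0,0]]}'; python3 go.py .5514 -.0994 .235 -2; python3 -c "
from plant import monitor as m;print(m.observe()['moment'])"
```

```text
time_s: 19.85
tool_pos: [0.5523, -0.1, 0.2349]
tool_rot: [0.707, -0.044, 0.705, 0.044]
force: [-0.2, -1.1, 0.6]
opening: 0.0148
t 19.85 tcp [ 0.5523 -0.1     0.2349] jaw 7.1 toolx [ 0.003  0.001 -1.   ] F [-0.2 -1.1  0.6] op 0.0148 q [ 0.6   0.61 -0.62  1.88  0.48  0.8  -0.14]
dist mm [-0.9  0.6  0.1] shift tool units [-0.001  0.006 -0.007] turn units [ 1.83  0.04 -0.01]
[-0.18769256  0.05711855  0.01517641]
```

```bash
python3 -m crank '{"delta_pos":[[0,0.003,-0.005],[0,0,0],[0,0,0],[0,0,0],[0,0,0],[0,0,0],[0,0,0],[0,0,0]],"angular":[[0.6,0,0],[0.6,0,0],[0.5,0,0],[0.4,0,0],[0.4,0,0],[0,0,0],[0,0,0],[0,0,0]]}'; python3 go.py .5514 -.0994 .235 -2; python3 -c "
from plant import monitor as m;print(m.observe()['moment'])"
```

```text
time_s: 20.65
tool_pos: [0.5507, -0.0989, 0.2351]
tool_rot: [0.706, 0.033, 0.706, -0.034]
force: [-0.7, -0.3, 1.9]
opening: 0.0149
t 20.65 tcp [ 0.5507 -0.0989  0.2351] jaw -5.4 toolx [ 0.    -0.002 -1.   ] F [-0.7 -0.3  1.9] op 0.0149 q [ 0.56  0.59 -0.56  1.89  0.44  0.79 -0.33]
dist mm [ 0.7 -0.5 -0.1] shift tool units [ 0.001 -0.003  0.006] turn units [-0.69  0.    0.03]
[-0.59741229  0.20879366  1.52907554]
```

The moment rose to 1.5 N m, so it's at its stop. Release and lift.

```bash
python3 -m crank '{"delta_pos":[[0,0,0],[0,0,0],[0,0,0],[0,0,0],[-0.1,0,0],[-0.3,0,0],[-0.3,0,0],[-0.2,0,0]],"angular":[[-0.3,0,0],[0,0,0],[0,0,0],[0,0,0],[0,0,0],[0,0,0],[0,0,0],[0,0,0]]}' 0 60; python3 go.py .5757 .0194 .33 70;python3 - <<'E'
from ov import *
from plant import eyes
m=eyes.camera_model("wrist");p,d=eyes.camera("wrist"); cv2.imwrite("pics/w10.png",p[:,:,::-1]); np.savez("w10.npz",p=p,d=d,**m)
E
```

```text
time_s: 21.45
tool_pos: [0.55, -0.0986, 0.3456]
tool_rot: [0.705, 0.025, 0.709, -0.024]
force: [0.2, 0.5, -0.0]
opening: 0.043
t 21.45 tcp [ 0.55   -0.0986  0.3456] jaw -3.9 toolx [-0.006  0.002 -1.   ] F [ 0.2  0.5 -0. ] op 0.0430 q [ 0.64  0.44 -0.66  1.82  0.31  0.99 -0.21]
dist mm [ 25.7 118.  -15.6] shift tool units [0.131 0.996 0.147] turn units [-14.79  -0.04  -0.06]
```

View pics/w10.png

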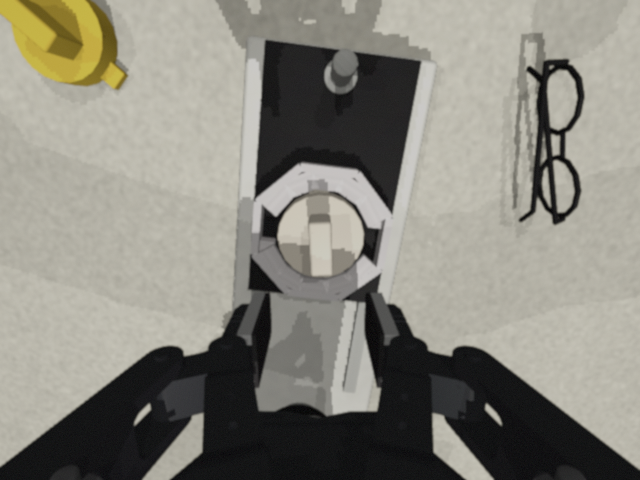

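Casting in the socket at (320,235), gaps left and right (270,240) and (372,245), and the lug hidden under the rim. Checking the angle and height by overlay.

```bash
python3 - <<'E'
from ov import *
z=load("w10")
Yw=np.array([0.,1]);Zw=np.array([1.,0])
for i in [0]:
  out=[draw(z,(245,40,190),sock((.5505,-.098,np.deg2rad(-11.9)))+cast((.5505,-.098,np.deg2rad(a)),.034),W=400,al=1.3) for a in (88,82)]
cv2.imwrite("pics/w10o.png",np.hstack(out))
E
```

```text
(no output)
```

View pics/w10o.png

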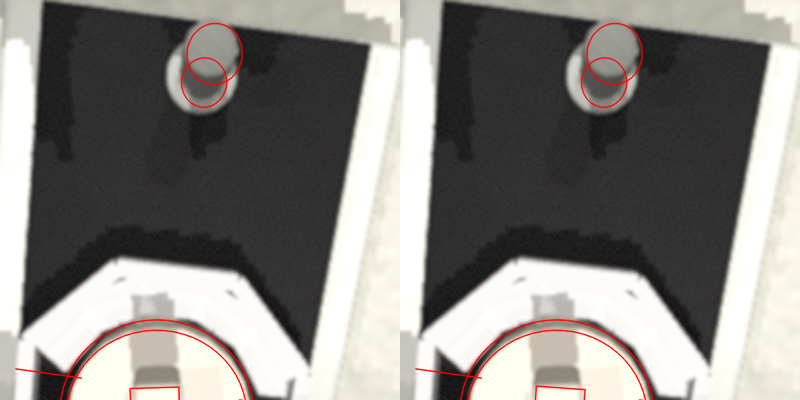

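```bash
python3 - <<'E'
from ov import *
z=load("w10")
out=[draw(z,(250,160,140),sock((.5505,-.098,np.deg2rad(-11.9)))+cast((.5505,-.098,np.deg2rad(a)),.034),W=400,al=.9) for a in (88,82)]
cv2.imwrite("pics/w10p.png",np.hstack(out))
E
```

```text
(no output)
```

View pics/w10p.png

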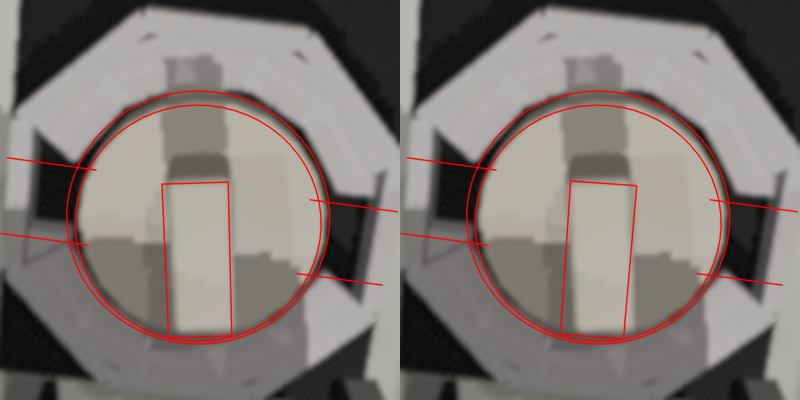

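The overlay puts the rib about 80° from the gaps, and the disc height matches the seated position. Next, the post: I'll grip it lightly with the jaws across the travel.

```bash
python3 go.py .5752 .0194 .29 -12; python3 -m crank '{"delta_pos":[[0,0.33,0.05],[0,0.33,0.05],[0.1,0.33,0.05],[0.15,0,0],[0.1,0,0],[0,0,0],[0,0,0],[0,0,0]],"angular":[[0.6,-0.04,-0.06],[0.6,0,0],[0.4,0,0],[0,0,0],[0,0,0],[0,0,0],[0,0,0],[0,0,0]]}'; python3 go.py .5752 .0194 .224 -12;python3 - <<'E'
from ov import *
from plant import eyes
m=eyes.camera_model("wrist");p,d=eyes.camera("wrist"); cv2.imwrite("pics/w11.png",p[:,:,::-1]); np.savez("w11.npz",p=p,d=d,**m)
E
```

```text
t 21.50 tcp [ 0.5509 -0.0984  0.349 ] jaw -3.9 toolx [-0.002  0.001 -1.   ] F [3.2 0.  5.7] op 0.0429 q [ 0.64  0.44 -0.66  1.82  0.31  1.   -0.21]
dist mm [ 24.3 117.8 -59. ] shift tool units [0.492 0.993 0.136] turn units [ 1.61 -0.02 -0.01]
time_s: 22.3
tool_pos: [0.585, 0.0189, 0.3133]
tool_rot: [0.707, 0.076, 0.699, -0.079]
force: [0.1, 0.3, 0.4]
opening: 0.0428
t 22.30 tcp [0.585  0.0189 0.3133] jaw -12.6 toolx [ 0.01  -0.006 -1.   ] F [0.1 0.3 0.4] op 0.0428 q [ 0.39  0.52 -0.62  1.78  0.37  0.95 -0.61]
dist mm [ -9.8   0.5 -89.3] shift tool units [ 0.743 -0.011 -0.088] turn units [-0.12  0.13  0.04]
```

View pics/w11.png

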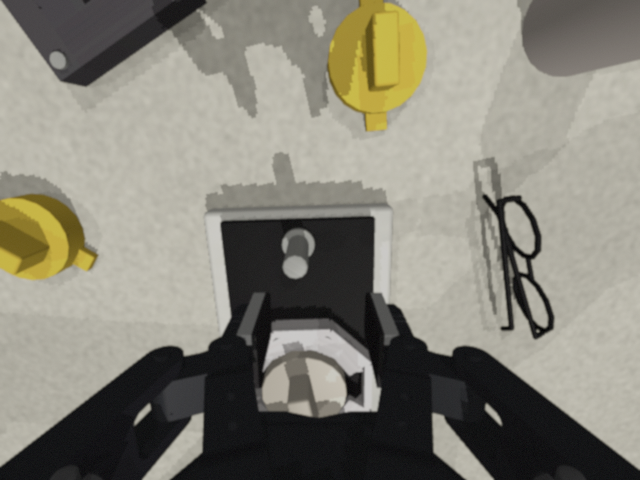

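Post top at (295,265), left of the finger midline, which agrees with the computed −10 mm correction. Correct and descend.

```bash
python3 -m crank '{"delta_pos":[[0.05,-0.01,-0.088],[0.15,0,0],[0.15,0,0],[0.15,0,0],[0.1,0,0],[0,0,0],[0,0,0],[0,0,0]],"angular":[[0,0.13,0.04],[0,0,0],[0,0,0],[0,0,0],[0,0,0],[0,0,0],[0,0,0],[0,0,0]]}'; python3 go.py .5752 .0194 .224 -12;python3 - <<'E'
from ov import *
from plant import eyes
m=eyes.camera_model("wrist");p,d=eyes.camera("wrist"); cv2.imwrite("pics/w12.png",p[:,:,::-1]); np.savez("w12.npz",p=p,d=d,**m)
E
```

```text
time_s: 23.15
tool_pos: [0.5712, 0.0179, 0.2408]
tool_rot: [0.703, 0.079, 0.703, -0.079]
force: [-0.7, 0.3, 0.0]
opening: 0.0426
t 23.15 tcp [0.5712 0.0179 0.2408] jaw -12.8 toolx [-0.     0.001 -1.   ] F [-0.7  0.3  0. ] op 0.0426 q [ 0.36  0.6  -0.57  1.86  0.43  0.81 -0.66]
dist mm [  4.    1.5 -16.8] shift tool units [0.14  0.019 0.03 ] turn units [-0.16 -0.   -0.01]
```

View pics/w12.png

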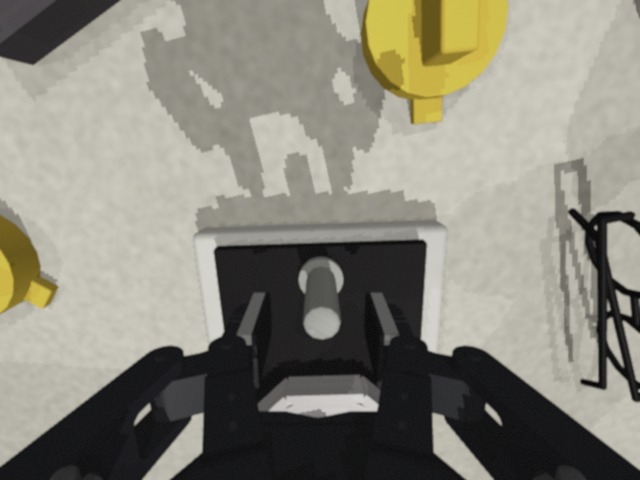

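```bash
python3 -m crank '{"delta_pos":[[0.07,0.018,0.015],[0.07,0,0],[0,0,0],[0,0,0],[0,0,0],[0,0,0],[0,0,0],[0,0,0]],"angular":[[-0.15,0,0],[0,0,0],[0,0,0],[0,0,0],[0,0,0],[0,0,0],[0,0,0],[0,0,0]]}' -1 25; python3 go.py .5752 .0194 .224 -12
```

```text
time_s: 24.0
tool_pos: [0.5736, 0.0206, 0.2241]
tool_rot: [0.703, 0.073, 0.703, -0.074]
force: [-3.9, -1.0, 10.4]
opening: 0.015
t 24.00 tcp [0.5736 0.0206 0.2241] jaw -11.9 toolx [-0.    -0.002 -1.   ] F [-3.9 -1.  10.4] op 0.0150 q [ 0.34  0.63 -0.56  1.86  0.46  0.79 -0.67]
dist mm [ 1.6 -1.2 -0.1] shift tool units [ 0.001 -0.007  0.015] turn units [0.02 0.   0.02]
```

```bash
python3 -m crank '{"delta_pos":[[-0.01,0,0],[0,-0.05,0],[0,-0.08,0],[0,-0.08,0],[0,-0.08,0],[0,-0.08,0],[0,-0.08,0],[0,-0.08,0]],"angular":[[0,0,0],[0,0,0],[0,0,0],[0,0,0],[0,0,0],[0,0,0],[0,0,0],[0,0,0]]}'; python3 go.py .5482 -.1078 .224 -12
```

```text
time_s: 24.8
tool_pos: [0.562, -0.0363, 0.2242]
tool_rot: [0.705, 0.073, 0.702, -0.068]
force: [-0.4, 5.1, 6.9]
opening: 0.0152
t 24.80 tcp [ 0.562  -0.0363  0.2242] jaw -11.4 toolx [ 0.005  0.007 -1.   ] F [-0.4  5.1  6.9] op 0.0152 q [ 0.45  0.61 -0.56  1.88  0.45  0.77 -0.56]
dist mm [-13.8 -71.5  -0.2] shift tool units [-0.003 -0.607  0.005] turn units [ 0.11  0.04 -0.1 ]
```

```bash
python3 -m crank '{"delta_pos":[[-0.01,-0.08,0],[0,-0.08,0],[0,-0.08,0],[0,-0.08,0],[0,-0.08,0],[0,-0.05,0],[0,-0.03,0],[0,-0.03,0]],"angular":[[0.1,0,-0.1],[0,0,-0.05],[0,0,0],[0,0,0],[0,0,0],[0,0,0],[0,0,0],[0,0,0]]}'; python3 go.py .5482 -.1078 .224 -12
```

```text
time_s: 25.6
tool_pos: [0.5505, -0.0939, 0.2242]
tool_rot: [0.706, 0.073, 0.701, -0.071]
force: [-0.3, 4.8, 6.5]
opening: 0.0153
t 25.60 tcp [ 0.5505 -0.0939  0.2242] jaw -11.6 toolx [ 0.007  0.002 -1.   ] F [-0.3  4.8  6.5] op 0.0153 q [ 0.55  0.61 -0.56  1.9   0.45  0.76 -0.46]
dist mm [ -2.3 -13.9  -0.2] shift tool units [ 0.001 -0.118  0.004] turn units [ 0.07  0.07 -0.04]
```

```bash
python3 -m crank '{"delta_pos":[[0,-0.04,0],[0,-0.04,0],[0,-0.04,0],[0,-0.03,0],[0,-0.03,0],[0,-0.03,0],[0,-0.03,0],[0,-0.03,0]],"angular":[[0.05,0.05,0],[0,0,0],[0,0,0],[0,0,0],[0,0,0],[0,0,0],[0,0,0],[0,0,0]]}'; python3 go.py .5482 -.1078 .224 -12
```

```text
time_s: 26.4
tool_pos: [0.5472, -0.11, 0.2241]
tool_rot: [0.707, 0.076, 0.7, -0.057]
force: [2.6, 20.2, 2.0]
opening: 0.0152
t 26.40 tcp [ 0.5472 -0.11    0.2241] jaw -10.8 toolx [ 0.013  0.026 -1.   ] F [ 2.6 20.2  2. ] op 0.0152 q [ 0.6   0.61 -0.58  1.9   0.43  0.75 -0.4 ]
dist mm [ 1.   2.2 -0.1] shift tool units [0.002 0.019 0.004] turn units [ 0.24  0.08 -0.32]
```

It's hard against the end stop (20 N). Relax, release and rise.

```bash
python3 -m crank '{"delta_pos":[[0,0.01,0],[0,0,0],[0,0,0],[0,0,0],[-0.1,0,0],[-0.25,0,0],[-0.3,0,0],[-0.3,0,0]],"angular":[[0.1,0,-0.15],[0,0,-0.1],[0,0,0],[0,0,0],[0,0,0],[0,0,0],[0,0,0],[0,0,0]]}' 0 25; python3 go.py .5482 .06 .36 -12; python3 - <<'E'
from ov import *
from plant import eyes
for n in("top","side","wrist"):
    m=eyes.camera_model(n);p,d=eyes.camera(n); cv2.imwrite(f"pics/{n}13.png",p[:,:,::-1]); np.savez(n+"13.npz",p=p,d=d,**m)
E
```

```text
time_s: 27.2
tool_pos: [0.5451, -0.1102, 0.3388]
tool_rot: [0.703, 0.072, 0.704, -0.068]
force: [-0.1, -0.6, 1.1]
opening: 0.0426
t 27.20 tcp [ 0.5451 -0.1102  0.3388] jaw -11.3 toolx [-0.     0.005 -1.   ] F [-0.1 -0.6  1.1] op 0.0426 q [ 0.66  0.44 -0.65  1.83  0.32  0.97 -0.32]
dist mm [  3.1 170.2  21.2] shift tool units [-0.169  1.397 -0.253] turn units [ 0.14 -0.02 -0.06]
```

View pics/wrist13.png

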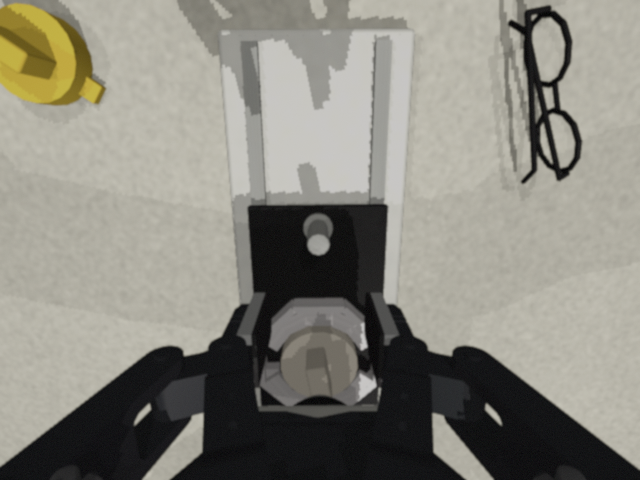

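View pics/side13.png

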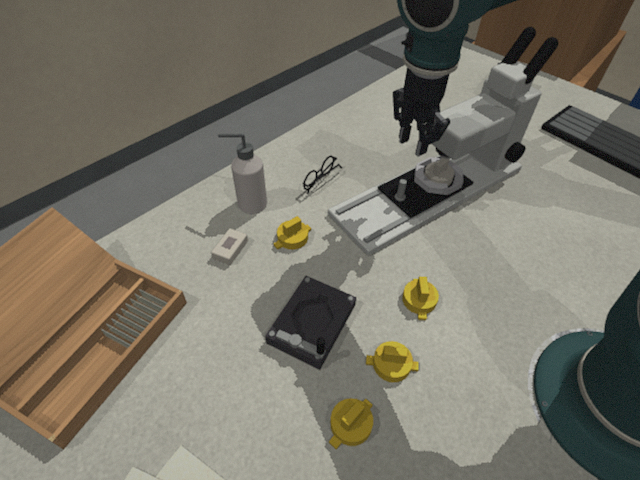

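```bash
python3 -m crank '{"delta_pos":[[-0.2,0.1,0],[-0.1,0.35,0],[0,0.35,0],[0,0.35,0],[0,0.35,0],[0,0.3,0],[0,0,0],[0,0,0]],"angular":[[0,0,0],[0,0,0],[0,0,0],[0,0,0],[0,0,0],[0,0,0],[0,0,0],[0,0,0]]}'; python3 go.py; python3 - <<'E'
from ov import *
from plant import eyes
for n in("top","side"):
    m=eyes.camera_model(n);p,d=eyes.camera(n); np.savez(n+"14.npz",p=p,d=d,**m)
u=np.array([-.206,-.9785]); t=load("top14");d=load("side14");w=load("wrist13"); out=[]
rows=[]
for tr in (.125,.130):
    c=np.array([.5502,-.0995])+u*tr
    P=sock((*c,np.deg2rad(-11.9)))+cast((*c,np.deg2rad(87)),.034)
    rows.append(np.hstack([draw(d,(370,125,120),P,W=400,al=1.2),draw(w,(220,190,220),P,W=400,al=1.2)])[:300])
cv2.imwrite("pics/fin.png",np.vstack(rows))
cv2.imwrite("pics/top14.png",t['p'][:,:,::-1])
E
```

```text
time_s: 28.15
tool_pos: [0.5881, 0.1061, 0.3758]
tool_rot: [0.703, 0.073, 0.704, -0.071]
force: [0.1, -0.3, 0.6]
opening: 0.0424
t 28.15 tcp [0.5881 0.1061 0.3758] jaw -11.6 toolx [-0.002  0.003 -1.   ] F [ 0.1 -0.3  0.6] op 0.0424 q [ 0.3   0.49 -0.7   1.7   0.34  1.09 -0.71]
```

View pics/fin.png

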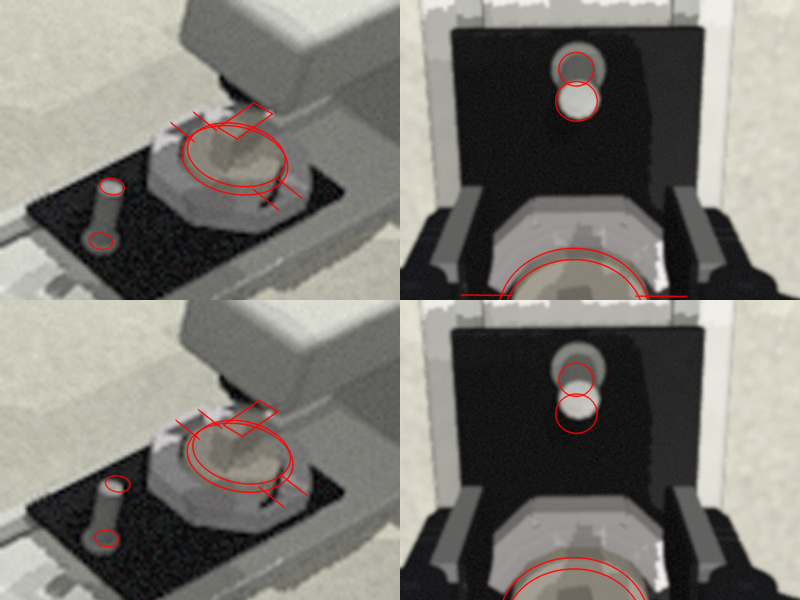

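View pics/top14.png

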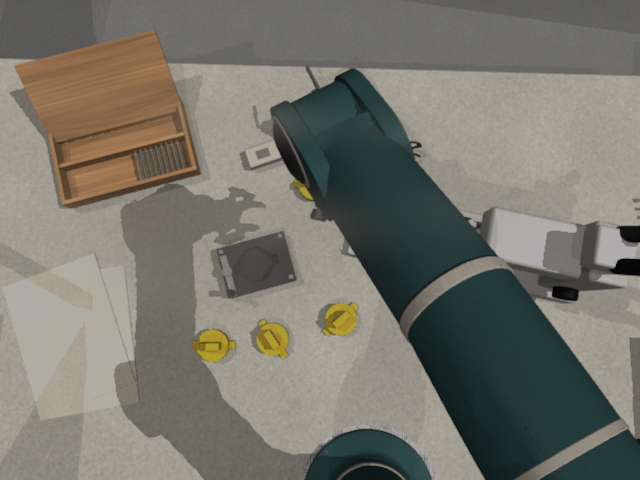

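```bash
python3 - <<'E'
from ov import *
t=load("top0"); u=np.array([-.206,-.9785]); s0=np.array([.5502,-.0995])
a=t['p'][190:300,440:560,::-1]; cv2.imwrite("pics/head.png",cv2.convertScaleAbs(cv2.resize(a,None,fx=5,fy=5),alpha=1.4))
for px in ((487,208),(482,235),(478,262)):
  for zz in (.13,.19): print(px,zz, ((world(t,px,zz)[:2]-s0)@u*1000).round(1))
E
```

```text
(487, 208) 0.13 105.0
(487, 208) 0.19 86.5
(482, 235) 0.13 105.2
(482, 235) 0.19 86.7
(478, 262) 0.13 107.3
(478, 262) 0.19 88.7
```

View pics/head.png

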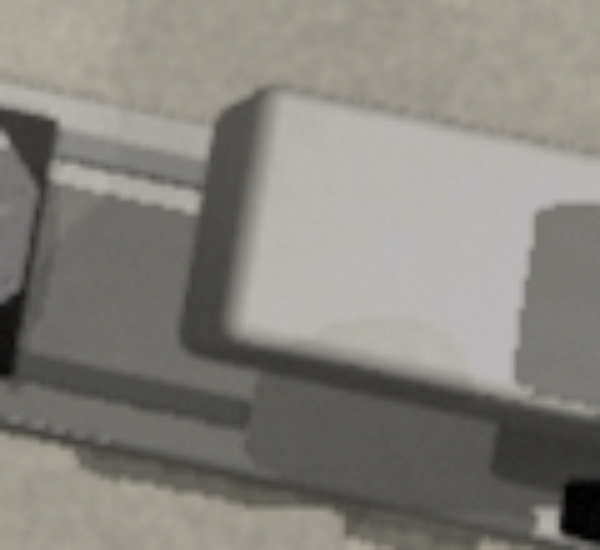

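The overlay and head-edge measurements leave the travel at about 125–130 mm. There's time to spare, so I'll check the end stop with a second push, closed fingers behind the post.

```bash
python3 go.py .5585 -.060 .30 -12; python3 -m crank '{"delta_pos":[[0,-0.35,0],[0,-0.35,0],[0,-0.35,0],[0.1,-0.35,0],[0.2,0,0],[0.2,0,0],[0,0,0],[0,0,0]],"angular":[[0,0,0],[0,0,0],[0,0,0],[0,0,0],[0,0,0],[0,0,0],[0,0,0],[0,0,0]]}' -1; python3 go.py .5585 -.060 .226 -12;python3 - <<'E'
from ov import *
from plant import eyes
m=eyes.camera_model("wrist");p,d=eyes.camera("wrist"); cv2.imwrite("pics/w15.png",p[:,:,::-1])
E
```

```text
t 28.25 tcp [0.5881 0.1054 0.3761] jaw -11.7 toolx [-0.002  0.003 -1.   ] F [-0.2 -0.6 -0.2] op 0.0424 q [ 0.3   0.49 -0.7   1.7   0.34  1.09 -0.71]
dist mm [ -29.6 -165.4  -76.1] shift tool units [ 0.63  -1.402  0.04 ] turn units [ 0.06 -0.03 -0.03]
time_s: 29.05
tool_pos: [0.5495, -0.0757, 0.3143]
tool_rot: [0.702, 0.077, 0.704, -0.077]
force: [-0.0, 0.4, -0.0]
opening: -0.0002
t 29.05 tcp [ 0.5495 -0.0757  0.3143] jaw -12.5 toolx [-0.002 -0.    -1.   ] F [-0.   0.4 -0. ] op -0.0002 q [ 0.59  0.48 -0.64  1.85  0.35  0.93 -0.43]
dist mm [  9.   15.7 -88.3] shift tool units [0.736 0.145 0.046] turn units [-0.11 -0.03  0.01]
```

View pics/w15.png

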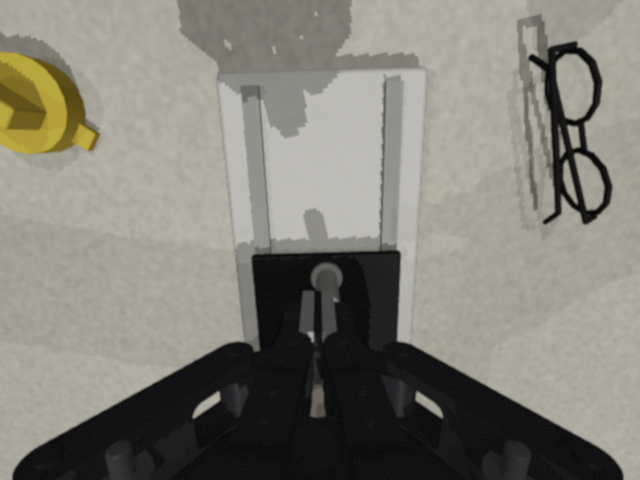

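```bash
python3 -m crank '{"delta_pos":[[0,0.19,0.046],[0,0,0],[0.2,0,0],[0.2,0,0],[0.2,0,0],[0.1,0,0],[0,0,0],[0,0,0]],"angular":[[-0.1,0,0],[0,0,0],[0,0,0],[0,0,0],[0,0,0],[0,0,0],[0,0,0],[0,0,0]]}'; python3 go.py .5574 -.065 .226 -12;python3 - <<'E'
from ov import *
from plant import eyes
m=eyes.camera_model("wrist");p,d=eyes.camera("side"); cv2.imwrite("pics/w16.png",cv2.resize(p[90:270,320:540,::-1],None,fx=3,fy=3))
E
```

```text
time_s: 29.9
tool_pos: [0.563, -0.0537, 0.237]
tool_rot: [0.707, 0.073, 0.7, -0.074]
force: [-0.6, 0.2, 0.5]
opening: 0.0001
t 29.90 tcp [ 0.563  -0.0537  0.237 ] jaw -12.0 toolx [ 0.009 -0.003 -1.   ] F [-0.6  0.2  0.5] op 0.0001 q [ 0.49  0.6  -0.58  1.87  0.46  0.79 -0.54]
dist mm [ -5.6 -11.3 -11. ] shift tool units [ 0.092 -0.101 -0.027] turn units [0.01 0.11 0.01]
```

View pics/w16.png

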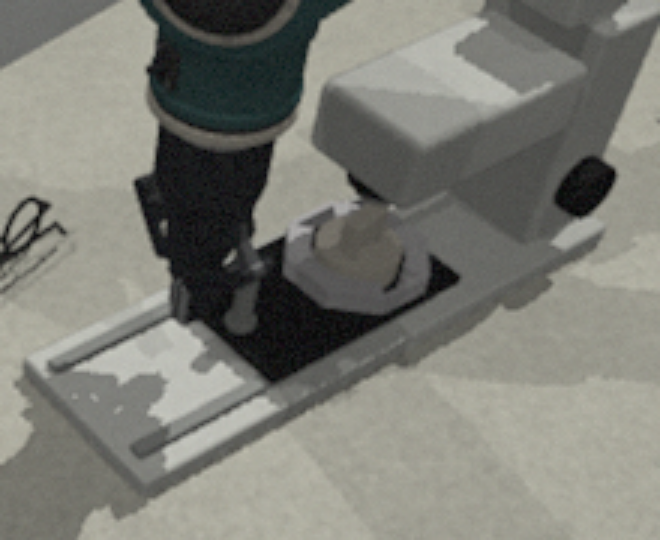

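```bash
python3 -m crank '{"delta_pos":[[0.07,-0.04,-0.02],[0,-0.05,0],[0,-0.04,0],[0,-0.03,0],[0,-0.03,0],[0,-0.03,0],[0,0,0],[0,0,0]],"angular":[[0,0.1,0],[0,0,0],[0,0,0],[0,0,0],[0,0,0],[0,0,0],[0,0,0],[0,0,0]]}'; python3 go.py .5574 -.065 .226 -12
```

```text
time_s: 30.75
tool_pos: [0.5552, -0.0825, 0.2308]
tool_rot: [0.705, 0.074, 0.702, -0.075]
force: [-0.3, 0.6, 0.1]
opening: 0.0
t 30.75 tcp [ 0.5552 -0.0825  0.2308] jaw -12.1 toolx [ 0.004 -0.002 -1.   ] F [-0.3  0.6  0.1] op 0.0000 q [ 0.54  0.6  -0.58  1.89  0.46  0.78 -0.5 ]
dist mm [ 2.2 17.5 -4.8] shift tool units [ 0.04   0.146 -0.013] turn units [-0.01  0.05  0.02]
```

```bash
python3 -m crank '{"delta_pos":[[0.02,-0.02,-0.01],[0,-0.02,0],[0,-0.02,0],[0,-0.02,0],[0,-0.02,0],[0,-0.02,0],[0,0,0],[0,0,0]],"angular":[[0,0.05,0],[0,0,0],[0,0,0],[0,0,0],[0,0,0],[0,0,0],[0,0,0],[0,0,0]]}'; python3 go.py .5574 -.065 .226 -12
```

```text
time_s: 31.55
tool_pos: [0.5522, -0.0878, 0.2283]
tool_rot: [0.704, 0.075, 0.703, -0.066]
force: [-1.0, -1.6, 0.8]
opening: 0.0001
t 31.55 tcp [ 0.5522 -0.0878  0.2283] jaw -11.4 toolx [ 0.004  0.011 -1.   ] F [-1.  -1.6  0.8] op 0.0001 q [ 0.56  0.61 -0.59  1.89  0.45  0.78 -0.47]
dist mm [ 5.2 22.8 -2.3] shift tool units [0.022 0.195 0.005] turn units [ 0.11  0.02 -0.13]
```

```bash
python3 -m crank '{"delta_pos":[[0,-0.03,0],[0,-0.04,0],[0,-0.05,0],[0,-0.05,0],[0,-0.06,0],[0,-0.06,0],[0,-0.06,0],[0,-0.06,0]],"angular":[[0,0,-0.1],[0,0,0],[0,0,0],[0,0,0],[0,0,0],[0,0,0],[0,0,0],[0,0,0]]}'; python3 go.py .5574 -.065 .226 -12
```

```text
time_s: 32.35
tool_pos: [0.5488, -0.096, 0.2287]
tool_rot: [0.711, 0.076, 0.699, -0.034]
force: [7.2, 40.8, -1.9]
opening: 0.0001
t 32.35 tcp [ 0.5488 -0.096   0.2287] jaw -9.0 toolx [ 0.022  0.058 -0.998] F [ 7.2 40.8 -1.9] op 0.0001 q [ 0.62  0.61 -0.63  1.9   0.42  0.75 -0.38]
dist mm [ 8.6 31.  -2.7] shift tool units [0.039 0.264 0.03 ] turn units [ 0.6   0.12 -0.7 ]
```

At 40 N the fingertips stay put and only the wrist tilts, so the stage is firmly on its stop. Backing off.

```bash
python3 -m crank '{"delta_pos":[[0,0.1,0],[0,0.2,0],[-0.1,0.1,0],[-0.3,0,0],[-0.3,0,0],[-0.3,0,0],[0,0.3,0],[0,0.3,0]],"angular":[[0.2,0,-0.3],[0.2,0,-0.3],[0.1,0,0],[0,0,0],[0,0,0],[0,0,0],[0,0,0],[0,0,0]]}'; python3 -m crank '{"delta_pos":[[0,0.3,0],[0,0.3,0],[0,0.3,0],[0,0,0],[0,0,0],[0,0,0],[0,0,0],[0,0,0]],"angular":[[0,0,0],[0,0,0],[0,0,0],[0,0,0],[0,0,0],[0,0,0],[0,0,0],[0,0,0]]}'; python3 go.py; python3 - <<'E'
from ov import *
from plant import eyes
m=eyes.camera_model("side");p,d=eyes.camera("side"); np.savez("side17.npz",p=p,d=d,**m); cv2.imwrite("pics/s17f.png",p[:,:,::-1])
u=np.array([-.206,-.9785]); z=load("side17"); out=[]
for tr in (.126,.130):
    c=np.array([.5502,-.0995])+u*tr
    out.append(draw(z,(370,125,120),sock((*c,np.deg2rad(-11.9)))+cast((*c,np.deg2rad(87)),.034),W=400,al=1.2))
cv2.imwrite("pics/s17.png",np.hstack(out))
E
```

```text
time_s: 33.15
tool_pos: [0.5701, 0.019, 0.3593]
tool_rot: [0.707, 0.076, 0.699, -0.071]
force: [-0.0, 0.3, -0.4]
opening: 0.0001
time_s: 33.95
tool_pos: [0.5934, 0.1274, 0.3668]
tool_rot: [0.709, 0.077, 0.698, -0.07]
force: [0.1, 1.0, 0.0]
opening: -0.0001
t 33.95 tcp [0.5934 0.1274 0.3668] jaw -11.9 toolx [ 0.016  0.008 -1.   ] F [0.1 1.  0. ] op -0.0001 q [ 0.26  0.51 -0.7   1.69  0.36  1.06 -0.76]
```

View pics/s17.png

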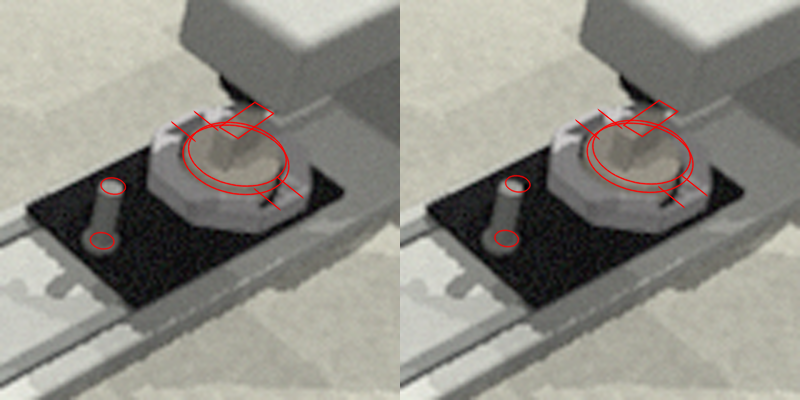

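View pics/s17f.png

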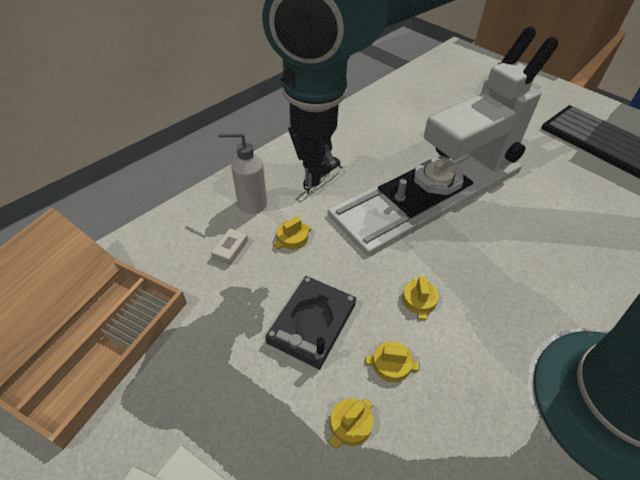

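The stage is unmoved, the casting is seated and turned, the keeper is aside at (300,342), the bystanders are in place and the gripper is in free air. Handing in.

```bash
python3 -c "
from plant import r; print(r.hand_in())"
```

```text
the job is handed in; nothing more can be done
None
```

The job is done and handed in at about 34 s of the 64 s allowed; the hand-in reports no verdict. I swung the keeper aside and lifted the white casting out. I lowered it through the gaps to the socket floor, turned it clockwise to its stop and let go. Then I pushed the stage in by its post.

**What the last checks showed**
- **Casting:** it made contact at exactly the predicted seated height (TCP z 0.235). The turn ended with a clear rise in moment to 1.5 N m. The overlay put the rib about 80° from the gaps.
- **Stage:** a second push on the post, reaching 40 N at the wrist, did not move it, so it is on its end stop.
- **Keeper and bystanders:** the keeper lies across the mould at about 1.6 rad. The bottle, spectacles and block look unmoved in the pictures, though I did not measure them.
- **Arm:** it ended in free air with a near-zero force reading.

**What disagreed**
- **Stage travel:** the overlays gave about 125 mm from the start position, and the start travel is not known exactly. The microscope-head edge in the picture suggested a start travel near 0 (±4 mm), so the pictures alone leave only a few millimetres over the 122 mm limit. I rely on the end-stop push for "fully in".
- **Cameras:** the depth pictures were 1–2 pixels off the colour ones, so I measured from colour. The wrist camera was about 1–2 mm off.

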